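# Lock the coil winder's spindle with its pin

## Task

Lock the coil winder so that the half-wound bobbin cannot turn: take the lock pin with the flat black grip from the rack and stand it in the hole on top of the headstock, turn the handwheel until the pin drops into the cross-hole hidden in the spindle, then push the pin fully home, until its collar sits on the bush. Leave the arbors and everything else on the bench where they are.

Things in the scene. Friction and masses are not known exactly. Their poses are not given: they have to be found in the camera images.
- winder: Coil winder, grey cast machine screwed to the bench: bed plate 170 x 315 x 12 mm, headstock 70 (x) x 56 (y) mm, 121 mm high, a steel bush flange (36 mm across, 4 mm high) on top; level spindle along y; aluminium handwheel at its -y end, copper bobbin and 105 mm high tailstock to +y, motor and gear case up to 82 mm high behind (+x). Origin on the bench straight below the bush's hole; z up.
- guide_hole (a point): Centre of the mouth of the vertical hole in the headstock's bush, at the bush's top face, 125 mm above the bench. 13.8 mm wide, it runs 29 mm down to the spindle and goes on below it. A pin standing in it rests on the spindle, collar about 56 mm above the bush; when the spindle's hole comes under it, it drops about 45 mm, which locks the spindle, and stays standing some 8 to 16 mm short of home.
- spindle_mid (a point): Point on the spindle axis inside the headstock, 45 mm below guide_hole. The spindle, 32 mm thick here, has one straight cross-hole for the pin, right through it and below the bush, hidden, at an unknown angle, 0.7 to 2.4 rad out of line at the start; it lines up twice a turn, turned either way. The spindle turns without stops, with light friction (about 0.1 N m), and stays where left.
- pin_catch (a point): Point on the hole's axis below the spindle, 69 mm below guide_hole, where two spring balls stop the dropped pin, its collar some 8 to 16 mm above the bush. From there it needs a push of about 8 to 15 N straight down until its collar sits on the bush; the balls then hold it.
- wheel_centre (a point): Centre of the handwheel, on the spindle axis, 80 mm above the bench and 105 mm to the -y side of the hole (machine's axes). An aluminium disc 130 mm across, upright in the machine's x-z plane, top 145 mm above the bench; its rim, 16 mm thick (along y) with flat sides 16 mm deep, can be pinched from above. 60 mm free between rim and headstock.
- lock_pin: Lock pin: steel shank 12 mm in diameter, 85 mm long, its nose tapering to 6 mm over the last 11 mm; steel collar 26 mm across, 6 mm high; above it a black block grip, 34 mm wide (x), 20 mm thick (y), 44 mm high, its top at 50 mm. Origin on the axis at the collar's underside, z up. About 0.11 kg. It starts hanging by its collar in one of the rack's three holes, its flats roughly along the row.
- pin_tip (a point): The tip of the lock pin's nose, on its axis, 85 mm below its origin.
- rack: Aluminium bridge-shaped rack screwed to the bench, 215 x 50 mm and 100 mm high, with three holes 15 mm wide, 70 mm apart in a row along its x; origin on the bench under its middle.
- arbor_a: Winding arbor hanging in the rack: steel rod 8 mm in diameter with a brass disc head 32 mm across, 12 mm high. Origin at the underside of the head. No black grip. To be left alone.
- arbor_b: Winding arbor hanging in the rack: steel rod 10 mm in diameter with a steel cone head 30 mm across, 24 mm high. Origin at the underside of the head. No black grip. To be left alone.
- bobbin: Spare bobbin with copper wire standing in front of the headstock, 60 mm across, 50 mm high, origin under its middle. To be left alone.
- screwdriver: Screwdriver lying along the front of the winder's bed, about 200 mm long and up to 30 mm thick. To be left alone.
- solder_reel: Reel of solder, 62 mm across, 48 mm high, to the right of the rack, origin under its middle. To be left alone.
- multimeter: Black hand multimeter lying to the right of the rack, 150 x 75 x 46 mm. To be left alone.
- test_board: Copper-clad board with parts, 130 x 90 x 24 mm, to the left of the winder's tailstock. To be left alone.
- pliers: Pliers lying behind the winder, 180 mm long, 14 mm thick. To be left alone.
- flux_jar: Small amber jar, 52 mm across, 65 mm high, beyond the rack, origin under its middle. To be left alone.
There are look-alikes about, which are no part of the job. What is shaped like the lock_pin but purple is not meant.

How it is judged:
By the outcome, as a careful person would: the job done as asked, in the order asked, and still so for the second after the job is handed in, with the robot touching nothing.
It also fails if it takes over 72 s, if anything falls off the work surface, if the arm or the gripper's body presses on something with over 40 N, if the wrist force passes 120 N, or if a joint passes its speed limit or range.

## Robot

A 6-joint arm with a two-finger parallel gripper is mounted at the origin on the work surface. World frame = base frame: x ahead of the robot, y to its left, z up, the work surface at z = 0. Lengths are in mm, angles in rad, forces in N, time in s.
With the tool pointing down it reaches from about 275 to 775 mm from the base axis. Payload 14.6 kg.
Tool frame: the origin (TCP) lies at the very end of the fingers, on their centre line; the grasp point (between the pads) lies 19 mm behind it; x points along the fingers, y is the direction in which the jaws open and shut, and the axes are right-handed (so a half turn about x gives the same grasp; the last joint's range is limited). The gripper opens to 85 mm and grips with 20 to 120 N. Pads are 22 mm wide; open, the fingers measure 114 mm over their backs; the gripper's body (76 mm by 85 mm) begins 54 mm behind the grasp point. The pads swing forward as they close: fully open they stand 13 mm farther back than shut.
Start: joints at [-1.283, 0.263, -0.048, 1.259, 0, 1.415], TCP at [224.942, -474.373, 201.378] pointing down, gripper open.
Joint ranges: [-2.65, 2.65], [-0.89, 1.7], [-1.18, 1.37], [-2.13, 2.11], [-1.35, 1.29], [-3.14, 3.14]. Speed limits (rad/s): [1.89, 1.89, 2.57, 2.79, 3.14, 3.14].

## Interface

Orientations are given as a unit quaternion [w, x, y, z].
In Python, from bench import ctrl gives the robot as it stands.
- The arm moves only by the tool jog_arm, never from a script. Its argument "rows" is a list of rows, each an object with "offset": the shift along the world's x, y, z in mm, a list of three; "turn": the turn, a rotation vector about the world's x, y, z in rad, a list of three; "hand": the closure in counts, from 0 (fully open) to 255 (shut). A call has 1 to 20 rows; each row is the pose to reach, as a shift and turn from the pose measured when the call began; what a row does not reach only later rows make up. A row lasts 1/8 s, in which the tool goes at most 62.5 mm and 10.7 degrees, less where a joint would pass 70% of its speed; a pose out of reach is approached as far as the arm can. A call with a gripper value outside its range is refused whole. The fingers move at their own pace and stop on an object; the grip force is fixed at half the most. Time passes only in rows, so rows that repeat a pose let the fingers close. It gives the time, the measured TCP pose, the force and the opening at its end, in the units of the state.
- ctrl.state(): the state, without advancing time (a new reading comes with each control period).
- ctrl.get_image(name): name is "scene" or "top"; returns a dict with "img" (400x640x3 uint8, red, green, blue), "z_map" (400x640 float32, mm along the optical axis (not along the pixel's ray), 0 where there is no reading), "K" (3x3 intrinsics, pixels), "D" ([k1, k2, p1, p2, k3] as OpenCV has them; the pictures are not rectified), "cam_to_world" (4x4, takes a point from camera to world coordinates). Camera axes: x right, y down, z forward; pixel columns grow to the right and rows downward; lengths in mm; the calibration is good to about 2 mm. A picture is of the moment at which its call begins.
- ctrl.job_done(): hands the job in, once; it reports no verdict.
Trained networks look in a picture, given as the dict that the camera call returned (one of the last four; its "shot" number tells which), for a name from the list of things; names that differ only in an ending like _2 or _b are one class to them, and where a whole thing is asked for, a point or a joint stands for the part that bears it (a point fixed in the world has none). Each returns a list of dicts, best first, with "score" (0 to 1); they miss things now and then, are a little off and sometimes report something else, mostly with a low value. They report only what shows in the picture. A call takes as long as a camera call. They do not tell look-alikes from the thing itself.
- ctrl.search_frame(picture, label): "bbox" ([centre column, centre row, width, height] in pixels, round what is visible of it).
- ctrl.masks_of(picture, label): "mask" (400x640 bool, what is visible of it) and "bbox" ([centre column, centre row, width, height] in pixels, round what is visible of it).
- ctrl.spot_point(picture, label): "at" ([column, row] in pixels: a listed point, or the origin of a listed thing).
The state is a dict: "time": time; "q": joint angles; "dq": joint speeds; "effort": joint torques, N m; "tool_pos": TCP position; "tcp_rot": TCP orientation; "ft_force": force on the tool from outside, world axes, zero at the start; "torque": the same for the moment, N m; "width": finger opening in mm.
Only numpy, scipy, OpenCV 4.12 (cv2) and the standard library are available. Lean on these libraries where they do the work, as an engineer would, in place of code of your own. Each camera call takes 0.05 s, during which the arm holds its last target.

## Working session

There is one attempt and no reset: what is moved stays moved. The work goes in short steps, Python scripts to look and compute and a tool call to move; the robot and the scene stay as the last step left them, time stands still between calls to the robot, and variables do not carry over. Pictures are saved under pics/ and viewed, and the job is handed in when it is done.

Besides the shell and the picture viewer there is one more tool, called after "Request:" in YAML: its name, and indented under it one key for each argument. jog_arm: Moves the arm, as the interface text tells. Its arguments: {"type":"object","properties":{"rows":{"type":"array","items":{"type":"object","properties":{"offset":{"type":"array","items":{"type":"number"}},"turn":{"type":"array","items":{"type":"number"}},"hand":{"type":"number"}}}}},"required":["rows"]}

```bash
ls; mkdir -p pics
cat > h.py <<'E'
import numpy as np, cv2
from bench import ctrl
from scipy.spatial.transform import Rotation as R
def world(p,uv=None):
    # full world map from z_map
    z=p["z_map"]; h,w=z.shape
    if uv is None:
        u,v=np.meshgrid(np.arange(w),np.arange(h)); 
    pts=np.stack([u,v],-1).reshape(-1,1,2).astype(np.float64)
    n=cv2.undistortPoints(pts,np.array(p["K"]),np.array(p["D"])).reshape(h,w,2)
    c=np.dstack([n*z[...,None],z])
    T=np.array(p["cam_to_world"])
    W=c@T[:3,:3].T+T[:3,3]
    W[z==0]=np.nan
    return W
def project(p,X):
    T=np.linalg.inv(np.array(p["cam_to_world"]))
    r,_=cv2.Rodrigues(T[:3,:3])
    return cv2.projectPoints(np.array(X,float).reshape(-1,1,3),r,T[:3,3],np.array(p["K"]),np.array(p["D"]))[0].reshape(-1,2)
def save(p,name,crop=None,s=1):
    im=p["img"][...,::-1]
    if crop: im=im[crop[1]:crop[3],crop[0]:crop[2]]
    im=cv2.resize(im,None,fx=s,fy=s,interpolation=cv2.INTER_CUBIC)
    cv2.imwrite("pics/"+name,im)
E
python3 - <<'E'
from h import *
import pickle
s=ctrl.state(); print(s)
for n in("scene","top"):
    p=ctrl.get_image(n); save(p,n+"0.png"); pickle.dump(p,open(n+"0.pkl","wb"))
    print(n,p["cam_to_world"],p["K"])
    for l in("lock_pin","rack","winder","guide_hole","wheel_centre","arbor_a","arbor_b","pin_tip"):
        r=ctrl.spot_point(p,l); print(l,[(np.round(a["at"]),round(a["score"],2)) for a in r])
E
```

```text
pics
{'time': 0.0, 'q': array([-1.28332566e+00,  2.63544895e-01, -4.89324629e-02,  1.25938703e+00,
       -1.50026719e-05,  1.41552324e+00]), 'dq': array([ 2.34421477e-03, -1.80328838e-03, -1.11478350e-03,  8.19098997e-04,
        6.87019637e-05,  1.34310983e-03]), 'effort': array([-3.06077396e-03, -6.37614369e+01,  3.84567046e+01,  1.36657100e-02,
       -3.78468358e-04,  6.25737435e-07]), 'tool_pos': array([ 224.83878698, -474.08806903,  200.91536179]), 'tcp_rot': array([-0.15488173, -0.68982102, -0.15563461,  0.68988149]), 'ft_force': array([-0.32778606, -0.12261271, -0.45577782]), 'torque': array([-0.0022746 , -0.02172875,  0.01605392]), 'width': 85.43733436109234}
scene [[ 8.13759184e-02  7.16345892e-01 -6.92983783e-01  1.23227041e+03]
 [ 9.96558481e-01 -6.94913531e-02  4.51901142e-02 -8.34704072e+01]
 [-1.57846282e-02 -6.94276253e-01 -7.19535496e-01  8.49098650e+02]
 [ 0.00000000e+00  0.00000000e+00  0.00000000e+00  1.00000000e+00]] [[413.44353796   0.         317.70415795]
 [  0.         413.44353796 205.50988656]
 [  0.           0.           1.        ]]
lock_pin [(array([20
[... 730 characters left out ...]
+00]] [[371.48575007   0.         319.99816552]
 [  0.         371.48575007 199.76969901]
 [  0.           0.           1.        ]]
lock_pin [(array([423., 228.]), 0.69), (array([463., 221.]), 0.58), (array([376., 230.]), 0.53)]
rack [(array([415., 229.]), 0.58)]
winder [(array([290., 206.]), 0.85), (array([465., 219.]), 0.28)]
guide_hole [(array([284., 200.]), 0.63), (array([244., 232.]), 0.21)]
wheel_centre [(array([266., 148.]), 0.73), (array([324., 210.]), 0.64), (array([428., 206.]), 0.5)]
arbor_a [(array([430., 205.]), 0.67), (array([416., 253.]), 0.49)]
arbor_b [(array([430., 205.]), 0.67), (array([416., 253.]), 0.49)]
pin_tip [(array([374., 228.]), 0.43), (array([194., 172.]), 0.3)]
```

View pics/scene0.png

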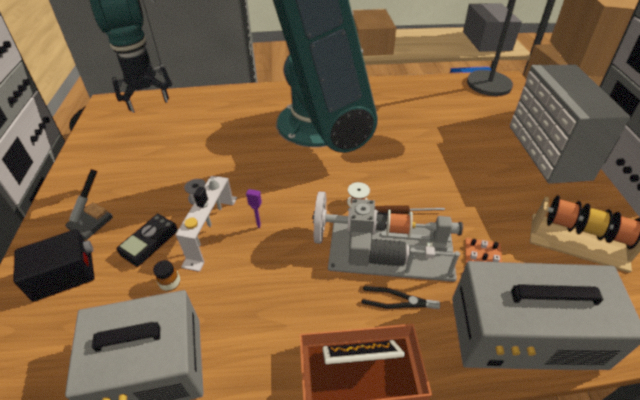

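View pics/top0.png

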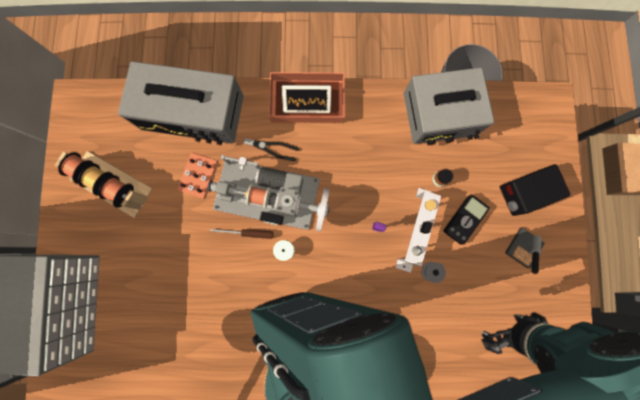

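Run:
```python
from h import *
import pickle
p=pickle.load(open("scene0.pkl","rb")); save(p,"s0rack.png",(150,150,400,300),3)
p=pickle.load(open("top0.pkl","rb")); save(p,"t0rack.png",(230,130,490,280),3)
```

```text
(no output)
```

View pics/s0rack.png

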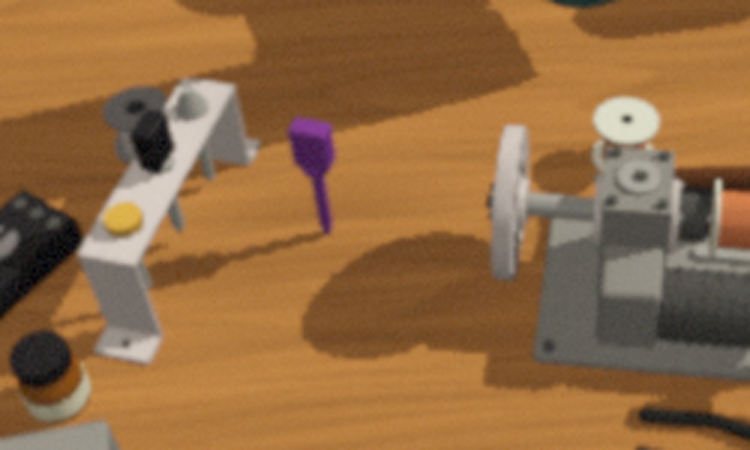

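View pics/t0rack.png

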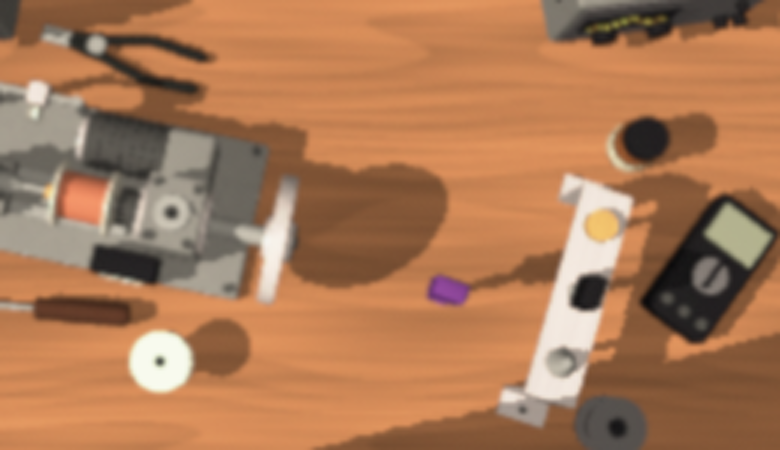

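Candidates for the lock pin: the black grip in the rack's middle hole (scene 200,197; top 426,227), and a purple look-alike standing on the bench (scene 255,208; top 379,227). The rack also holds the brass disc arbor (scene 191,223) and the cone arbor (scene 214,184). By the description I choose the black grip in the middle hole, and the 3x crop confirms it. Next I measure the poses.

```bash
cat > meas.py <<'E'
from h import *
import pickle
P={n:pickle.load(open(n+"0.pkl","rb")) for n in("scene","top")}
for n,p in P.items():
    W=world(p); p["W"]=W
    print(n, p["img"].shape)
# ortho height map from both
for n,p in P.items():
    W=p["W"].reshape(-1,3); C=p["img"].reshape(-1,3)
    ok=np.isfinite(W[:,0])&(W[:,0]>200)&(W[:,0]<620)&(W[:,1]>-450)&(W[:,1]<330)&(W[:,2]<220)
    W=W[ok];C=C[ok]
    o=np.argsort(W[:,2]);W=W[o];C=C[o]
    im=np.zeros((420,780,3),np.uint8)
    hm=np.zeros((420,780,3),np.uint8)
    i=(620-W[:,0]).astype(int);j=(330-W[:,1]).astype(int)
    for di in(0,1,-1):
        for dj in (0,1,-1):
            a=np.clip(i+di,0,419);b=np.clip(j+dj,0,779)
            im[a,b]=C[:,::-1]
            hm[a,b]=cv2.applyColorMap(np.clip(W[:,2]*1.5,0,255).astype(np.uint8)[:,None],cv2.COLORMAP_JET)[:,0]
    cv2.imwrite(f"pics/ortho_{n}.png",im); cv2.imwrite(f"pics/orthoh_{n}.png",hm)
# labels
for n,lab in(("scene",[(359,208),(200,197),(255,200),(213,185)]),("top",[(286,200),(426,227),(379,227),(418,250)])):
    for u,v in lab: print(n,u,v,np.round(P[n]["W"][v,u]))
E
python3 meas.py
```

```text
scene (400, 640, 3)
top (400, 640, 3)
scene 359 208 [550.  61. 122.]
scene 200 197 [ 494. -325.  141.]
scene 255 200 [ 493. -192.  117.]
scene 213 185 [ 420. -306.  111.]
top 286 200 [557.  77.  93.]
top 426 227 [ 476. -322.  147.]
top 379 227 [ 476. -191.  133.]
top 418 250 [ 412. -304.  122.]
```

View pics/ortho_scene.png

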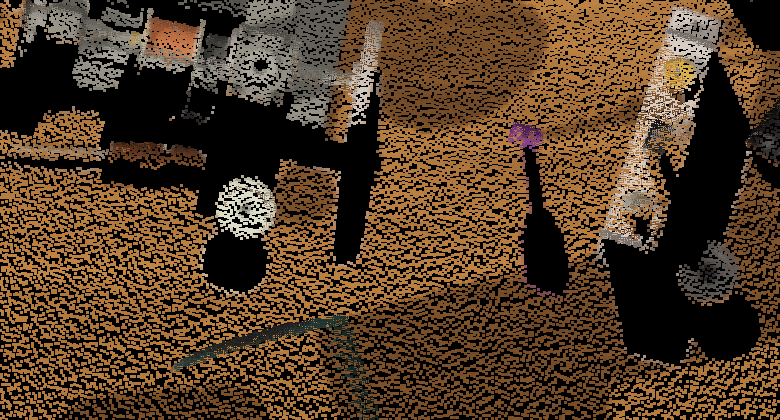

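View pics/ortho_top.png

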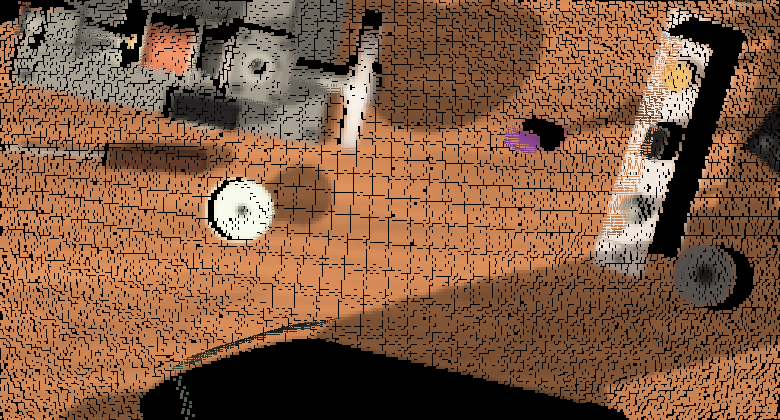

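View pics/orthoh_top.png

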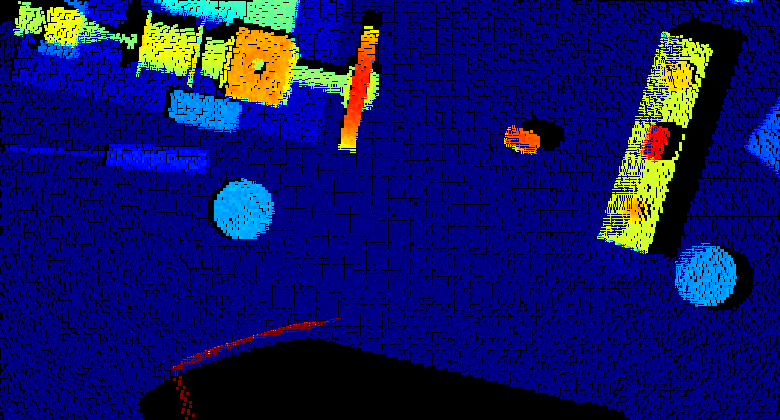

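```bash
cat > m2.py <<'E'
from h import *
import pickle
s=ctrl.state(); q=s["tcp_rot"]; Rm=R.from_quat([q[1],q[2],q[3],q[0]]).as_matrix(); print("tool axes x,y,z cols\n",np.round(Rm,3))
P={n:pickle.load(open(n+"0.pkl","rb")) for n in("scene","top")}
for n,p in P.items():
    W=world(p); img=p["img"].astype(int)
    # bush/headstock top
    top=(abs(W[...,2]-121)<6)&(abs(W[...,0]-555)<60)&(abs(W[...,1]-70)<50)
    top=top.astype(np.uint8); k,lab,st,ce=cv2.connectedComponentsWithStats(top)
    i=1+np.argmax(st[1:,4]); pts=W[lab==i]
    rect=cv2.minAreaRect(pts[:,:2].astype(np.float32)); print(n,"headstock",rect,np.nanmedian(pts[:,2]))
    # rim: z in 100..150 around wheel
    m=(abs(W[...,1]+30)<45)&(W[...,2]>100)&(W[...,2]<152)&(abs(W[...,0]-535)<80)
    pts=W[m]; print(n,"rim",cv2.minAreaRect(pts[:,:2].astype(np.float32)),pts[:,2].max())
    f=np.polyfit(pts[:,0],pts[:,1],1); print(" fit slope",f[0],"y at 535",np.polyval(f,535),"xrange",pts[:,0].min(),pts[:,0].max())
    # black grip
    m=(img.max(-1)<70)&(abs(W[...,1]+322)<35)&(abs(W[...,0]-480)<40)&(W[...,2]>104)
    pts=W[m]; print(n,"grip n",m.sum(),np.round(np.median(pts,0),1)); t=pts[pts[:,2]>142]; print("  top",len(t),np.round(t.mean(0),1),cv2.minAreaRect(t[:,:2].astype(np.float32)))
    # rack top
    m=(abs(W[...,2]-100)<5)&(abs(W[...,0]-480)<130)&(abs(W[...,1]+325)<70)
    pts=W[m];print(n,"rack",cv2.minAreaRect(pts[:,:2].astype(np.float32)),np.median(pts[:,2]))
    f=np.polyfit(pts[:,0],pts[:,1],1); print(" slope",f)
E
python3 m2.py
```

```text
tool axes x,y,z cols
 [[ 0.     0.428 -0.904]
 [-0.    -0.904 -0.428]
 [-1.     0.     0.   ]]
scene headstock ((553.9877319335938, 68.99697875976562), (55.95513153076172, 73.31012725830078), 77.25659942626953) 120.70737275765839
scene rim ((536.6624755859375, -31.713167190551758), (21.980310440063477, 118.54751586914062), 78.46578216552734) 146.14070750092662
 fit slope -0.23542941700537523 y at 535 -32.35086999429926 xrange 479.5733073565044 595.4186413060602
scene grip n 196 [ 488.8 -325.9  140.1]
  top 91 [ 482.9 -327.4  148.4] ((481.04180908203125, -327.84637451171875), (19.232656478881836, 34.38605880737305), 70.24464416503906)
scene rack ((478.5748291015625, -328.228515625), (53.65081787109375, 218.1577606201172), 72.1407699584961) 99.49418637336976
 slope [  -0.32263044 -168.53153659]
top headstock ((553.0067749023438, 70.5788345336914), (56.59425735473633, 70.05876159667969), 78.84867858886719) 121.68213591386689
top rim ((531.6470947265625, -28.762954711914062), (24.178110122680664, 120.61939239501953), 76.22750091552734) 149.02087926288505
 fit slope -0.20305609620540974 y at 535 -29.95324862444754 xrange 471.33588817365023 592.1055976897972
top grip n 90 [ 476.1 -320.6  148.3]
  top 72 [ 476.7 -323.1  149. ] ((476.5290222167969, -323.441650390625), (17.583009719848633, 30.04808235168457), 66.28087615966797)
top rack ((477.68341064453125, -325.62744140625), (52.27019119262695, 216.43081665039062), 72.59414672851562) 99.69903593707568
 slope [  -0.28833245 -186.12153525]
```

Request:
jog_arm:
  rows:
    - {"offset":[100,60,60],"turn":[0,0,0.6],"hand":0}
    - {"offset":[254,148,60],"turn":[0,0,1.2],"hand":0}
    - {"offset":[254,148,60],"turn":[0,0,1.8],"hand":0}
    - {"offset":[254,148,60],"turn":[0,0,2.36],"hand":0}
    - {"offset":[254,148,60],"turn":[0,0,2.36],"hand":0}
    - {"offset":[254,148,60],"turn":[0,0,2.36],"hand":0}
    - {"offset":[254,148,60],"turn":[0,0,2.36],"hand":0}
    - {"offset":[254,148,60],"turn":[0,0,2.36],"hand":0}
    - {"offset":[254,148,60],"turn":[0,0,2.36],"hand":0}
    - {"offset":[254,148,60],"turn":[0,0,2.36],"hand":0}
    - {"offset":[254,148,60],"turn":[0,0,2.36],"hand":0}
    - {"offset":[254,148,60],"turn":[0,0,2.36],"hand":0}
    - {"offset":[254,148,60],"turn":[0,0,2.36],"hand":0}
    - {"offset":[254,148,60],"turn":[0,0,2.36],"hand":0}
    - {"offset":[254,148,60],"turn":[0,0,2.36],"hand":0}

```text
time: 2.78
tool_pos: [478.9, -326.4, 261.3]
tcp_rot: [0.697, 0.12, 0.697, -0.12]
ft_force: [0.7, -0.3, 1.0]
width: 85.0
```

Run:
```python
from h import *
import pickle
p=ctrl.get_image("scene"); pickle.dump(p,open("s1.pkl","wb")); save(p,"s1.png",(110,80,310,270),4)
s=ctrl.state(); q=s["tcp_rot"]; print(np.round(s["q"],2)); print(R.from_quat([q[1],q[2],q[3],q[0]]).as_matrix().round(3))
print(project(p,[s["tool_pos"]]))
```

```text
[-0.74  0.35  0.25  1.46  0.   -0.4 ]
[[ 0.     0.334  0.942]
 [ 0.     0.942 -0.334]
 [-1.     0.     0.   ]]
[[188.80039162 155.21950567]]
```

View pics/s1.png

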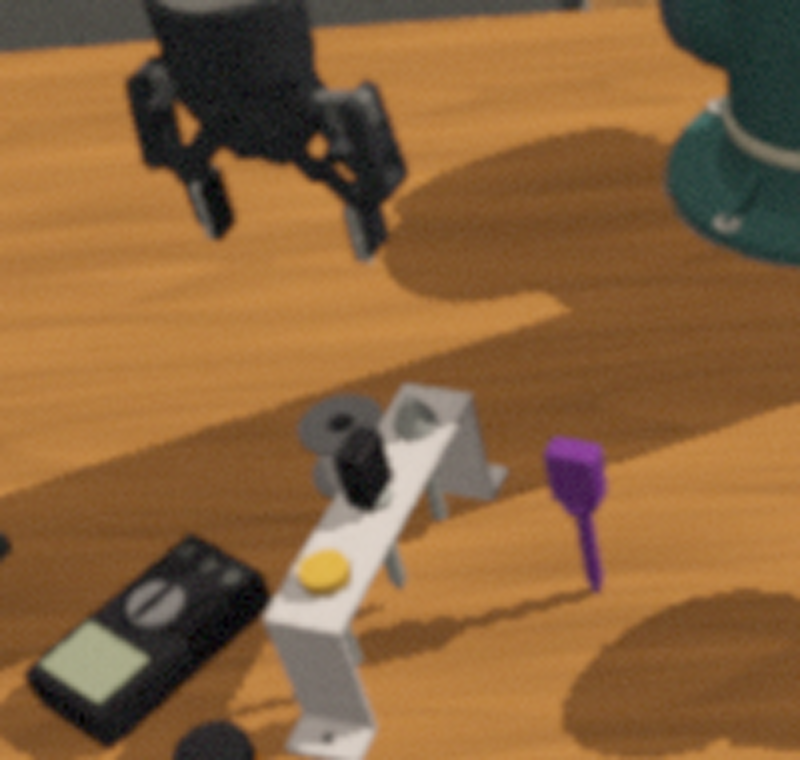

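The open gripper is above the black grip (pic 365,470, i.e. scene 201,197), and the brass and cone arbors are clear on either side. I descend and grip.

Request:
jog_arm:
  rows:
    - {"offset":[0,0,-40],"turn":[0,0,0],"hand":0}
    - {"offset":[0,0,-80],"turn":[0,0,0],"hand":0}
    - {"offset":[0,0,-115],"turn":[0,0,0],"hand":0}
    - {"offset":[0,0,-140],"turn":[0,0,0],"hand":0}
    - {"offset":[0,0,-151],"turn":[0,0,0],"hand":0}
    - {"offset":[0,0,-151],"turn":[0,0,0],"hand":0}
    - {"offset":[0,0,-151],"turn":[0,0,0],"hand":120}
    - {"offset":[0,0,-151],"turn":[0,0,0],"hand":200}
    - {"offset":[0,0,-151],"turn":[0,0,0],"hand":230}
    - {"offset":[0,0,-151],"turn":[0,0,0],"hand":255}
    - {"offset":[0,0,-151],"turn":[0,0,0],"hand":255}
    - {"offset":[0,0,-151],"turn":[0,0,0],"hand":255}
    - {"offset":[0,0,-151],"turn":[0,0,0],"hand":255}

```text
time: 4.45
tool_pos: [479.1, -326.6, 110.9]
tcp_rot: [0.697, 0.12, 0.697, -0.12]
ft_force: [-1.4, -0.7, 5.4]
width: 17.9
```

Run:
```python
from h import *
p=ctrl.get_image("scene"); save(p,"s2.png",(150,120,260,240),5)
s=ctrl.state(); print(s["width"],s["ft_force"],s["torque"])
```

```text
18.096118887386528 [-0.30231543  0.87761613  4.23562928] [ 0.09884379  0.13424617 -0.02080504]
```

View pics/s2.png

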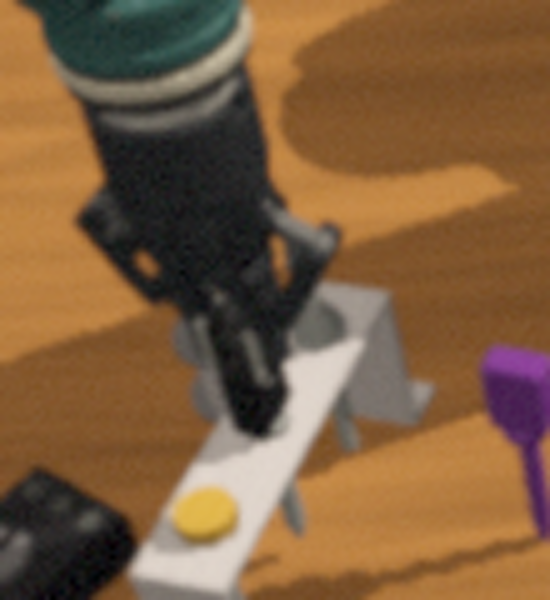

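The fingers hold the black grip (pic 255,390). I lift it straight up.

Request:
jog_arm:
  rows:
    - {"offset":[0,0,10],"turn":[0,0,0],"hand":255}
    - {"offset":[0,0,30],"turn":[0,0,0],"hand":255}
    - {"offset":[0,0,55],"turn":[0,0,0],"hand":255}
    - {"offset":[0,0,85],"turn":[0,0,0],"hand":255}
    - {"offset":[0,0,120],"turn":[0,0,0],"hand":255}
    - {"offset":[0,0,155],"turn":[0,0,0],"hand":255}
    - {"offset":[0,0,180],"turn":[0,0,0],"hand":255}
    - {"offset":[0,0,190],"turn":[0,0,0],"hand":255}
    - {"offset":[0,0,190],"turn":[0,0,0],"hand":255}

```text
time: 5.62
tool_pos: [479.2, -326.7, 300.9]
tcp_rot: [0.697, 0.12, 0.697, -0.12]
ft_force: [-0.3, -0.5, -1.3]
width: 17.6
```

Run:
```python
from h import *
p=ctrl.get_image("scene"); save(p,"s3.png",(140,80,300,240),4)
s=ctrl.state(); print(s["width"],s["ft_force"],s["tool_pos"],p["shot"])
```

```text
17.914295421427468 [ 1.16131697 -0.35295289 -1.29686799] [ 479.02817378 -326.51669783  300.21543479] 5
```

View pics/s3.png

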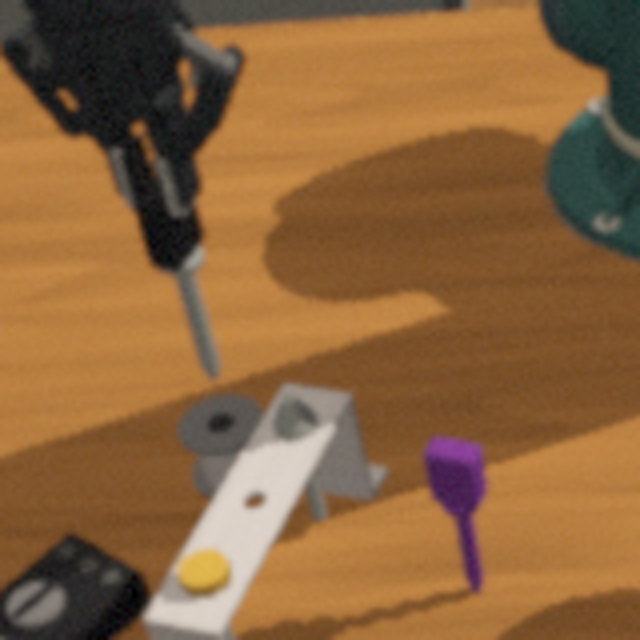

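The pin is held upright with its tip at about pic (210,375), and the rack's middle hole is empty. I move it above the bush.

Request:
jog_arm:
  rows:
    - {"offset":[10,40,0],"turn":[0,0,0.02],"hand":255}
    - {"offset":[20,95,0],"turn":[0,0,0.05],"hand":255}
    - {"offset":[32,155,0],"turn":[0,0,0.08],"hand":255}
    - {"offset":[44,215,0],"turn":[0,0,0.1],"hand":255}
    - {"offset":[56,275,0],"turn":[0,0,0.12],"hand":255}
    - {"offset":[66,330,0],"turn":[0,0,0.13],"hand":255}
    - {"offset":[72,375,-10],"turn":[0,0,0.13],"hand":255}
    - {"offset":[74,396,-25],"turn":[0,0,0.13],"hand":255}
    - {"offset":[74,396,-40],"turn":[0,0,0.13],"hand":255}
    - {"offset":[74,396,-45],"turn":[0,0,0.13],"hand":255}
    - {"offset":[74,396,-45],"turn":[0,0,0.13],"hand":255}
    - {"offset":[74,396,-45],"turn":[0,0,0.13],"hand":255}

```text
time: 7.18
tool_pos: [553.2, 69.1, 255.6]
tcp_rot: [0.703, 0.075, 0.703, -0.075]
ft_force: [-0.5, -0.4, -0.7]
width: 18.6
```

Run:
```python
from h import *
import pickle
s=ctrl.state(); print(s["width"],s["ft_force"],s["tool_pos"])
for n,c in (("scene",(310,100,410,240)),("top",(230,150,340,250))):
    p=ctrl.get_image(n); save(p,n+"4.png",c,5); pickle.dump(p,open(n+"4.pkl","wb"))
    for l in("guide_hole","pin_tip"):
        print(n,l,[(np.round(a["at"],1),round(a["score"],2)) for a in ctrl.spot_point(p,l)])
    t=s["tool_pos"]
    print("pred tip",project(p,[t-[0,0,96]])," pred hole",project(p,[[553.5,69.8,125]]))
```

```text
18.55276813228706 [-0.50673673 -0.38101597 -0.74147394] [553.17869248  69.13099087 255.60379766]
scene guide_hole [(array([359.8, 209.1]), 0.83)]
scene pin_tip [(array([363.6, 199.7]), 0.89), (array([255.9, 225.7]), 0.59)]
pred tip [[363.3884181  197.71790316]]  pred hole [[362.77294657 207.92562005]]
top guide_hole [(array([285.1, 201.8]), 0.79), (array([290.7, 204.5]), 0.42)]
top pin_tip [(array([373.7, 229.9]), 0.65), (array([417.1, 252. ]), 0.22)]
pred tip [[286.71015165 198.34716954]]  pred hole [[287.47926366 199.82957906]]
```

View pics/scene4.png

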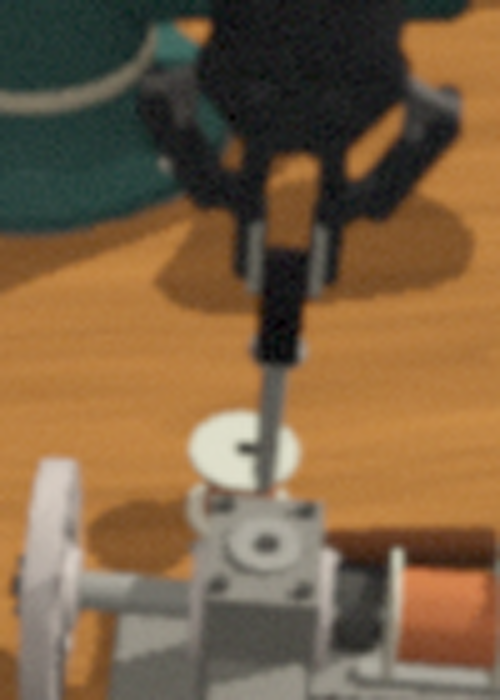

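View pics/top4.png

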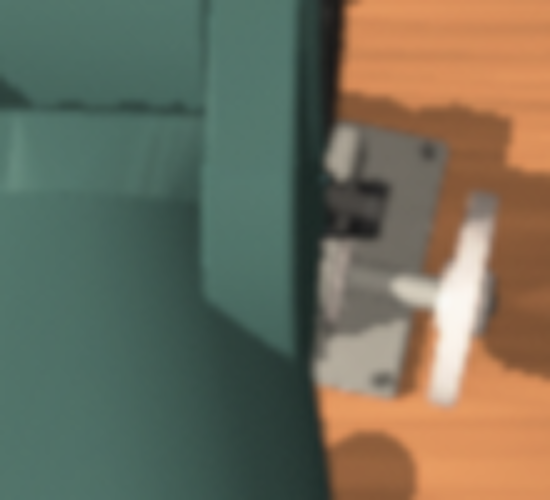

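Run:
```python
from h import *
import pickle
p=pickle.load(open("scene4.pkl","rb")); p0=pickle.load(open("top0.pkl","rb")); ps=pickle.load(open("scene0.pkl","rb"))
t=np.array([553.18,69.13,255.6])
for z in(-11,-30,-50,-70,-90,-96): print(z,project(p,[t+[0,0,z]]).round(2))
g=p["img"].astype(float).mean(-1)
# hole centroid, dark weighting
def dark(p,c,r=3):
    g=p["img"].astype(float).mean(-1); c=np.round(c).astype(int)
    w=g[c[1]-r:c[1]+r+1,c[0]-r:c[0]+r+1]; w=np.clip(np.percentile(w,60)-w,0,None)
    yy,xx=np.mgrid[-r:r+1,-r:r+1]; return c+[(w*xx).sum()/w.sum(),(w*yy).sum()/w.sum()]
print("scene hole",dark(p,(363.6,208.6)),dark(ps,(363.6,208.6)),"top hole",dark(p0,(287.3,200.7)))
# shank centre per row via bright-vs-wood saturation
im=p["img"].astype(int); sat=im.max(-1)-im.min(-1)
for r in range(172,199,2): print(r, sat[r,355:372], )
a=np.array([553.5,69.8,125]); 
for d in np.eye(3): print((project(p,[a+5*d])-project(p,[a])).round(2),(project(p0,[a+5*d])-project(p0,[a])).round(2))
print("pred hole now",project(p,[a]),project(p0,[a]))
```

```text
-11 [[365.81 170.51]]
-30 [[365.24 176.9 ]]
-50 [[364.66 183.43]]
-70 [[364.1  189.76]]
-90 [[363.55 195.91]]
-96 [[363.39 197.72]]
scene hole [362.96056063 208.31225554] [362.97392489 208.31192839] top hole [286.66741131 200.36923568]
172 [117 122 117 117 112  85  52  21   8   4   3   2   2  13  35  63  97]
174 [120 120 121 124 121 119 106  62  21   9  10  17  50  86 105 110 114]
176 [122 119 121 121 118 120 110  62  15   9   7  27  65  99 114 112 113]
178 [119 117 117 116 115 115  94  48  16   7  10  28  77 106 111 115 110]
180 [114 113 113 111 112 109  83  40  12   9  12  39  88 111 115 113 113]
182 [ 60  56  51  50  56  57  54  28  12   9  18  50  98 114 119 118 120]
184 [ 20  20  20  20  18  19  19  12  10  10  23  56  93 113 119 123 119]
186 [ 20  20  19  20  20  19  16  11   6  10  17  23  32  63 105 119 122]
188 [ 19  20  19  16  18  17  14   9  11  11  14  18  20  29  62 101 118]
190 [ 20  19  18  15  13  13  10   9   9   9  15  20  20  24  46  88 118]
192 [ 20  20  19  19  20  17  14  10  11  12  19  20  21  28  56  99 120]
194 [ 19  21  19  19  21  17  12   6   7  15  17  21  30  59  99 118 123]
196 [ 20  19  20  20  19  19  14  12  14  29  46  59  84 109 116 111 117]
198 [ 43  38  40  38  37  35  34  30  47  64  52  49  70 107 113 118 117]
[[0.32 1.5 ]] [[ 0.03 -1.72]]
[[ 2.05 -0.14]] [[-1.74 -0.01]]
[[ 0.13 -1.43]] [[-0.14 -0.22]]
pred hole now [[362.77294657 207.92562005]] [[287.47926366 199.82957906]]
```

Request:
jog_arm:
  rows:
    - {"offset":[0,2,-10],"turn":[0,0,0],"hand":255}
    - {"offset":[0,2.5,-20],"turn":[0,0,0],"hand":255}
    - {"offset":[0,2.5,-27],"turn":[0,0,0],"hand":255}
    - {"offset":[0,2.5,-27],"turn":[0,0,0],"hand":255}

```text
time: 7.98
tool_pos: [552.8, 71.9, 227.7]
tcp_rot: [0.703, 0.074, 0.703, -0.075]
ft_force: [-0.5, 0.1, -0.9]
width: 18.2
```

Run:
```python
from h import *
import pickle
s=ctrl.state(); print(s["width"],s["ft_force"],s["tool_pos"])
p=ctrl.get_image("scene"); save(p,"scene5.png",(335,160,395,225),9); pickle.dump(p,open("scene5.pkl","wb"))
t=s["tool_pos"]
for z in(-11,-30,-50,-70,-90,-96): print(z,project(p,[t+[0,0,z]]).round(2))
im=p["img"].astype(int); sat=im.max(-1)-im.min(-1)
for r in range(178,206,2): print(r, im.mean(-1)[r,355:372].astype(int), )
```

```text
18.216121219069876 [-0.45526517  0.10969054 -0.9114325 ] [552.75125317  71.91674865 227.71905357]
-11 [[366.17 179.61]]
-30 [[365.61 185.74]]
-50 [[365.04 192.  ]]
-70 [[364.48 198.07]]
-90 [[363.93 203.98]]
-96 [[363.77 205.71]]
178 [124 120 124 124 122 108  69  36  20  16  21  14  12  23  53 107 132]
180 [119 119 116 119 115 101  70  37  20  23   2  26  24  28  61 113 128]
182 [165 170 175 179 171 166 150 122  90  71  67  59  61  78 101 121 125]
184 [216 215 216 216 216 215 207 173 116  92  84  96 111 121 124 129 128]
186 [215 216 215 215 216 214 206 165 110  87  91 108 141 143 135 128 130]
188 [215 206 180 156 154 178 196 154 103  87  92 130 183 197 174 146 135]
190 [214 204 167 125 119 155 182 149 101  88  97 135 189 204 186 150 130]
192 [216 216 215 210 211 209 189 138  97  88  99 148 199 202 173 138 129]
194 [215 216 216 216 216 209 177 124  92  89 106 151 175 166 141 128 129]
196 [201 206 209 209 208 201 159 106  87  92 105 129 130 124 122 121 120]
198 [ 99 109 120 130 132 126  97  87  88  93 123 155 146 128 125 123 122]
200 [ 85  96 126 137 140 131 105  89  90  92 117 143 148 142 133 121 105]
202 [108 121 137 143 141 130 103  87  90 101 120 134 122 116  95  74  73]
204 [142 144 148 155 160 158 130  99  94 119 149 158 151 145 138 134 131]
```

View pics/scene5.png

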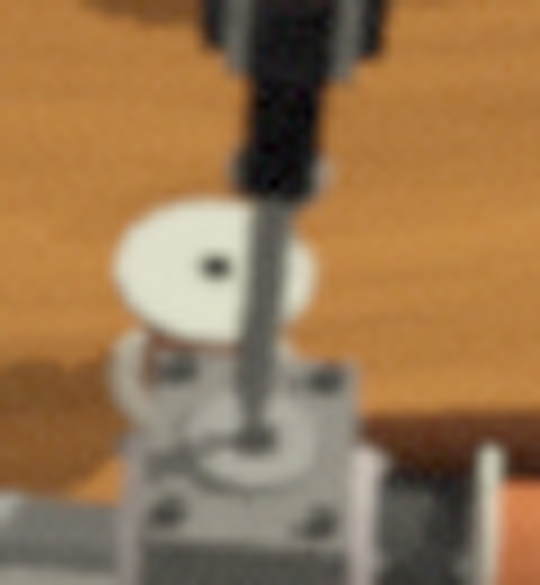

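Tip at about (362.6,206), hole at (363.0,208.2). I shift a little (+1.0, +1.2) and enter slowly.

Request:
jog_arm:
  rows:
    - {"offset":[1,1.2,-1],"turn":[0,0,0],"hand":255}
    - {"offset":[1,1.2,-4],"turn":[0,0,0],"hand":255}
    - {"offset":[1,1.2,-7],"turn":[0,0,0],"hand":255}
    - {"offset":[1,1.2,-10],"turn":[0,0,0],"hand":255}
    - {"offset":[1,1.2,-12],"turn":[0,0,0],"hand":255}
    - {"offset":[1,1.2,-12],"turn":[0,0,0],"hand":255}

```text
time: 8.78
tool_pos: [553.9, 73.1, 216.1]
tcp_rot: [0.703, 0.074, 0.703, -0.075]
ft_force: [-0.1, -0.1, -1.1]
width: 17.6
```

Request:
jog_arm:
  rows:
    - {"offset":[0,0,-3],"turn":[0,0,0],"hand":255}
    - {"offset":[0,0,-6],"turn":[0,0,0],"hand":255}
    - {"offset":[0,0,-9],"turn":[0,0,0],"hand":255}
    - {"offset":[0,0,-11],"turn":[0,0,0],"hand":255}
    - {"offset":[0,0,-11],"turn":[0,0,0],"hand":255}

```text
time: 9.4
tool_pos: [553.8, 73.1, 204.9]
tcp_rot: [0.703, 0.074, 0.703, -0.075]
ft_force: [1.1, -0.2, -1.0]
width: 18.0
```

Request:
jog_arm:
  rows:
    - {"offset":[0,0,-3],"turn":[0,0,0],"hand":255}
    - {"offset":[0,0,-6],"turn":[0,0,0],"hand":255}
    - {"offset":[0,0,-9],"turn":[0,0,0],"hand":255}
    - {"offset":[0,0,-11],"turn":[0,0,0],"hand":255}
    - {"offset":[0,0,-11],"turn":[0,0,0],"hand":255}

```text
time: 10.02
tool_pos: [553.8, 73.1, 193.8]
tcp_rot: [0.703, 0.074, 0.703, -0.075]
ft_force: [0.3, 0.0, -1.4]
width: 18.0
```

Request:
jog_arm:
  rows:
    - {"offset":[0,0,0],"turn":[0,0,0],"hand":180}
    - {"offset":[0,0,0],"turn":[0,0,0],"hand":60}
    - {"offset":[0,0,0],"turn":[0,0,0],"hand":0}
    - {"offset":[0,0,0],"turn":[0,0,0],"hand":0}
    - {"offset":[0,0,0],"turn":[0,0,0],"hand":0}
    - {"offset":[0,0,20],"turn":[0,0,0],"hand":0}
    - {"offset":[0,0,50],"turn":[0,0,0],"hand":0}
    - {"offset":[0,0,80],"turn":[0,0,0],"hand":0}
    - {"offset":[-10,-40,85],"turn":[0,0,0],"hand":0}
    - {"offset":[-22,-95,70],"turn":[0,0,0],"hand":0}
    - {"offset":[-22,-102,30],"turn":[0,0,0],"hand":0}
    - {"offset":[-22,-102,10],"turn":[0,0,0],"hand":0}
    - {"offset":[-22,-102,5],"turn":[0,0,0],"hand":0}

```text
time: 11.65
tool_pos: [531.2, -29.0, 197.9]
tcp_rot: [0.702, 0.075, 0.704, -0.075]
ft_force: [0.2, -0.1, 0.3]
width: 85.6
```

Run:
```python
from h import *
import pickle
s=ctrl.state(); print(s["width"],s["ft_force"],s["tool_pos"],s["q"].round(2))
p=ctrl.get_image("scene"); save(p,"scene6.png",(290,100,410,260),5); pickle.dump(p,open("scene6.pkl","wb"))
```

```text
85.59342781553798 [ 0.2386867  -0.11000189  0.25834525] [531.16754009 -28.9634483  197.91531951] [-0.21  0.28 -0.04  1.26 -0.    0.  ]
```

View pics/scene6.png

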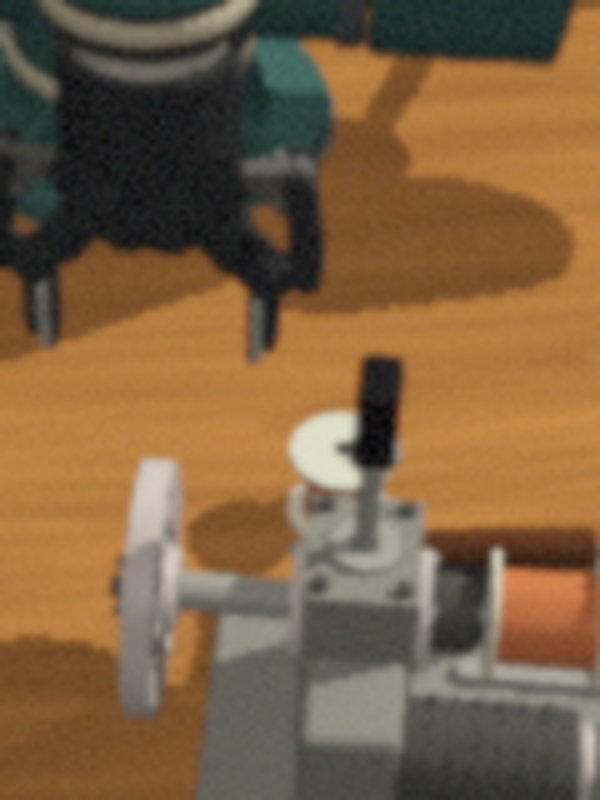

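The pin stands in the bush (pic 375,540) with its collar well above it. The open jaws are above the wheel rim (pic 155,460). I descend and pinch.

Request:
jog_arm:
  rows:
    - {"offset":[0,0,-30],"turn":[0,0,0],"hand":0}
    - {"offset":[0,0,-58],"turn":[0,0,0],"hand":0}
    - {"offset":[0,0,-74],"turn":[0,0,0],"hand":0}
    - {"offset":[0,0,-78],"turn":[0,0,0],"hand":0}
    - {"offset":[0,0,-78],"turn":[0,0,0],"hand":120}
    - {"offset":[0,0,-78],"turn":[0,0,0],"hand":200}
    - {"offset":[0,0,-78],"turn":[0,0,0],"hand":255}
    - {"offset":[0,0,-78],"turn":[0,0,0],"hand":255}
    - {"offset":[0,0,-78],"turn":[0,0,0],"hand":255}
    - {"offset":[0,0,-78],"turn":[0,0,0],"hand":255}

```text
time: 12.95
tool_pos: [531.4, -28.9, 120.2]
tcp_rot: [0.702, 0.074, 0.704, -0.075]
ft_force: [0.5, 0.1, 0.9]
width: -0.1
```

Run:
```python
from h import *
s=ctrl.state(); print(s["width"],s["ft_force"],s["torque"],s["tool_pos"],s["q"].round(2))
p=ctrl.get_image("scene"); save(p,"scene7.png",(290,100,410,260),4)
for th in np.arange(0,-0.81,-0.1):
    print(round(th,2),np.round([40*np.sin(th)*.978,-40*np.sin(th)*.21,40*(np.cos(th)-1)],1),np.round(th*np.array([.21,.978]),3))
```

```text
-0.1250629921800577 [0.4859277  0.12772093 0.92546765] [ 0.03729622 -0.00380277 -0.00659664] [531.42446197 -28.8685944  120.16418738] [-0.21  0.31 -0.2   1.06 -0.    0.  ]
0.0 [ 0. -0.  0.] [0. 0.]
-0.1 [-3.9  0.8 -0.2] [-0.021 -0.098]
-0.2 [-7.8  1.7 -0.8] [-0.042 -0.196]
-0.3 [-11.6   2.5  -1.8] [-0.063 -0.293]
-0.4 [-15.2   3.3  -3.2] [-0.084 -0.391]
-0.5 [-18.8   4.   -4.9] [-0.105 -0.489]
-0.6 [-22.1   4.7  -7. ] [-0.126 -0.587]
-0.7 [-25.2   5.4  -9.4] [-0.147 -0.685]
-0.8 [-28.1   6.  -12.1] [-0.168 -0.782]
```

View pics/scene7.png

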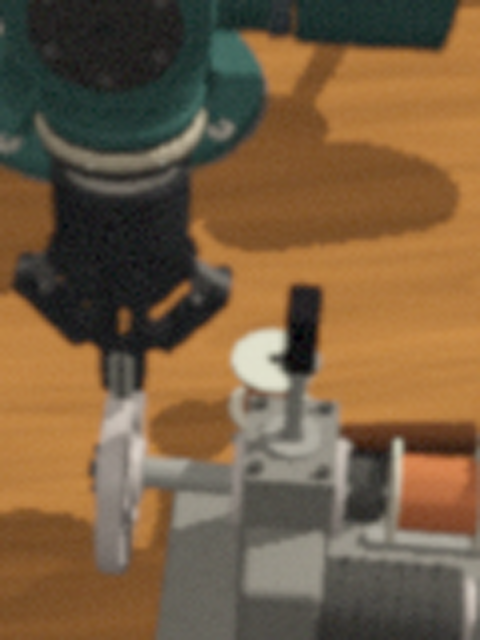

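Run:
```python
from h import *
import pickle
p=ctrl.get_image("scene"); pickle.dump(p,open("s7.pkl","wb")); save(p,"scene7b.png",(300,160,350,250),8)
t=ctrl.state()["tool_pos"]
print(project(p,[t,t+[0,0,19],t+[0,0,40]]).round(1))
W=world(p)
c=np.array([531.9,-29.6]);mx=np.array([.978,-.21]);my=np.array([.21,.978])
m=(np.abs(W[...,0]-532)<90)&(abs(W[...,1]+30)<40)&(W[...,2]>60)&(W[...,2]<200)
v,u=np.where(m)
X=W[m]; d=X[:,:2]-c
a=d@mx; b=d@my
for i in range(0,len(a),max(1,len(a)//70)): print(u[i],v[i],"mx %.0f my %.0f z %.0f r %.0f"%(a[i],b[i],X[i,2],np.hypot(a[i],X[i,2]-80)))
```

```text
[[321.3 205.6]
 [321.3 200.2]
 [321.2 193.9]]
319 180 mx -7 my -5 z 199 r 119
320 184 mx -6 my -3 z 187 r 107
316 185 mx 11 my -10 z 199 r 119
315 186 mx 12 my -12 z 196 r 117
326 186 mx 8 my 13 z 196 r 116
319 187 mx 6 my -3 z 189 r 109
329 187 mx 11 my 21 z 196 r 117
320 188 mx 10 my -1 z 190 r 110
318 189 mx 10 my -5 z 186 r 107
316 190 mx 9 my -10 z 181 r 101
326 190 mx -0 my 12 z 175 r 95
325 191 mx 6 my 11 z 177 r 97
323 192 mx 7 my 6 z 175 r 95
321 193 mx 12 my 2 z 175 r 96
319 194 mx 12 my -3 z 172 r 93
318 195 mx 10 my -6 z 166 r 87
317 196 mx 11 my -8 z 163 r 84
317 197 mx 9 my -8 z 159 r 79
318 198 mx 9 my -6 z 155 r 76
318 199 mx 9 my -6 z 152 r 72
318 200 mx 3 my -7 z 143 r 63
318 201 mx 6 my -6 z 142 r 63
318 202 mx 10 my -6 z 143 r 63
318 203 mx 14 my -5 z 144 r 65
319 204 mx 17 my -3 z 143 r 66
319 205 mx 19 my -2 z 142 r 65
318 206 mx 21 my -4 z 140 r 64
317 207 mx 23 my -7 z 139 r 63
317 208 mx 29 my -6 z 141 r 68
317 209 mx 30 my -6 z 139 r 66
317 210 mx 31 my -6 z 137 r 65
314 211 mx -0 my -18 z 99 r 19
324 211 mx -0 my 7 z 102 r 22
321 212 mx 36 my 5 z 137 r 67
3
[... 400 characters left out ...]
 -6 z 122 r 62
326 219 mx 9 my 13 z 84 r 10
336 219 mx 10 my 38 z 88 r 12
322 220 mx 21 my 5 z 92 r 24
332 220 mx 12 my 29 z 85 r 14
318 221 mx 50 my -1 z 120 r 64
328 221 mx 10 my 18 z 78 r 10
312 222 mx 18 my -21 z 78 r 18
322 222 mx 22 my 5 z 86 r 23
336 222 mx 11 my 39 z 78 r 11
322 223 mx 22 my 5 z 82 r 22
321 224 mx 28 my 3 z 85 r 29
320 225 mx 55 my 4 z 112 r 63
319 226 mx 58 my 2 z 112 r 66
320 227 mx 55 my 4 z 105 r 60
314 229 mx 62 my -9 z 103 r 66
316 230 mx 63 my -4 z 102 r 67
318 231 mx 62 my 0 z 98 r 65
314 233 mx 65 my -9 z 92 r 66
317 234 mx 66 my -2 z 90 r 67
320 235 mx 59 my 4 z 79 r 59
316 237 mx 66 my -5 z 79 r 66
319 238 mx 67 my 3 z 78 r 67
315 240 mx 66 my -7 z 67 r 67
```

View pics/scene7b.png

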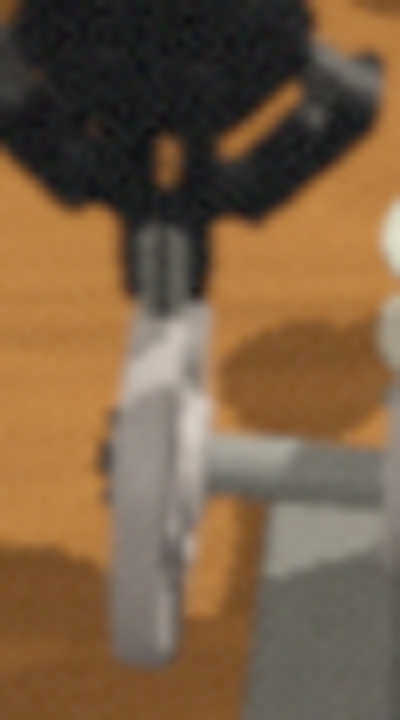

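Run:
```python
from h import *
import pickle
for f,t in(("scene0",(224.9,-474.3,201)),("s1",(478.9,-326.4,261.3)),("scene4",(553.2,69.1,255.6)),("scene6",(531.2,-29,197.9)),("s7",(531.4,-28.9,120.2))):
    p=pickle.load(open(f+".pkl","rb")); W=world(p); t=np.array(t)
    d=W-t; m=(np.hypot(d[...,0],d[...,1])<75)&(d[...,2]<150)&(d[...,2]>-10)
    im=p["img"].astype(int); 
    gray=(im.max(-1)-im.min(-1)<40)&m
    z=d[...,2][gray]; print(f,gray.sum(),np.histogram(z,bins=np.arange(-10,150,10)))
```

```text
scene0 1056 (array([  0,   0,   0,   0,   0,   3,  21,  24,  26,  34, 111, 140, 147,
       136, 215]), array([-10,   0,  10,  20,  30,  40,  50,  60,  70,  80,  90, 100, 110,
       120, 130, 140]))
s1 1498 (array([  0,   0,   0,   0,   0,  15,  57,  68,  55,  58, 161, 173, 210,
       191, 285]), array([-10,   0,  10,  20,  30,  40,  50,  60,  70,  80,  90, 100, 110,
       120, 130, 140]))
scene4 1712 (array([ 18,  31,  29,  31, 119,  53,  46,  42,  83, 167, 112, 151, 195,
       299, 240]), array([-10,   0,  10,  20,  30,  40,  50,  60,  70,  80,  90, 100, 110,
       120, 130, 140]))
scene6 1448 (array([  0,   0,   0,   0,   0,   7,  35,  44,  44,  46, 186, 182, 185,
       178, 284]), array([-10,   0,  10,  20,  30,  40,  50,  60,  70,  80,  90, 100, 110,
       120, 130, 140]))
s7 1236 (array([ 47,  48,  56,  47,  14,  29,  32,  32,  47, 137,  84, 116, 151,
       195, 147]), array([-10,   0,  10,  20,  30,  40,  50,  60,  70,  80,  90, 100, 110,
       120, 130, 140]))
```

The fingers closed on nothing. The depth readings show that the real fingertips sit about 30 mm behind the reported TCP: shut they are at z ≈ 150 with TCP = 120, and open at +43 mm in three separate pictures. I open, go 32 mm lower and pinch again.

Request:
jog_arm:
  rows:
    - {"offset":[0,0,6],"turn":[0,0,0],"hand":100}
    - {"offset":[0,0,6],"turn":[0,0,0],"hand":0}
    - {"offset":[0,0,6],"turn":[0,0,0],"hand":0}
    - {"offset":[0,0,6],"turn":[0,0,0],"hand":0}
    - {"offset":[0,0,-10],"turn":[0,0,0],"hand":0}
    - {"offset":[0,0,-24],"turn":[0,0,0],"hand":0}
    - {"offset":[0,0,-32],"turn":[0,0,0],"hand":0}
    - {"offset":[0,0,-32],"turn":[0,0,0],"hand":120}
    - {"offset":[0,0,-32],"turn":[0,0,0],"hand":200}
    - {"offset":[0,0,-32],"turn":[0,0,0],"hand":255}
    - {"offset":[0,0,-32],"turn":[0,0,0],"hand":255}
    - {"offset":[0,0,-32],"turn":[0,0,0],"hand":255}

```text
time: 14.55
tool_pos: [531.4, -31.6, 88.9]
tcp_rot: [0.703, 0.073, 0.704, -0.077]
ft_force: [-5.3, -20.2, 6.6]
width: 15.2
```

Run:
```python
from h import *
import pickle
s=ctrl.state(); print(s["width"],s["ft_force"],s["torque"],s["tool_pos"],s["q"].round(2))
p=ctrl.get_image("scene"); save(p,"scene8.png",(290,110,410,260),4); pickle.dump(p,open("s8.pkl","wb"))
```

```text
15.21741900283994 [ -5.25652905 -20.22538446   6.62257106] [-3.4556402   1.15559062  0.28331034] [531.38764198 -31.59442566  88.87954346] [-0.21  0.34 -0.26  0.98 -0.01  0.  ]
```

View pics/scene8.png

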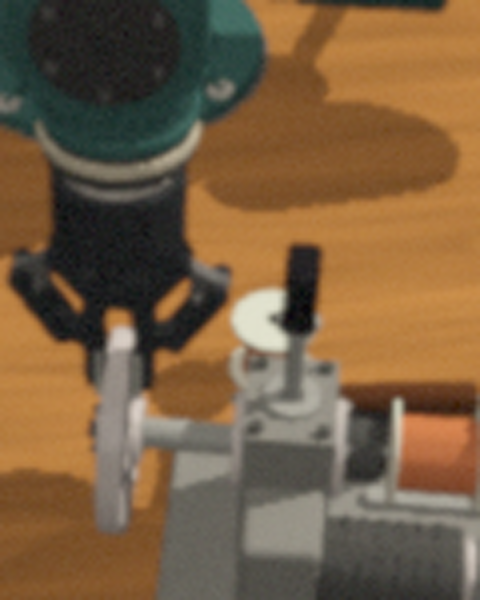

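The rim is pinched (pic 120,345, opening 15 mm). The rim lies slightly farther to −y, because there is about 20 N side load. I relieve that and begin the first short stroke, nearside turn about the wheel axis.

Request:
jog_arm:
  rows:
    - {"offset":[-0.2,-1,0],"turn":[0,0,0],"hand":255}
    - {"offset":[-0.7,-1,0],"turn":[-0.013,-0.059,0],"hand":255}
    - {"offset":[-1.2,-0.9,0],"turn":[-0.025,-0.117,0],"hand":255}
    - {"offset":[-1.8,-0.8,-0.1],"turn":[-0.038,-0.176,0],"hand":255}
    - {"offset":[-2.3,-0.6,-0.2],"turn":[-0.05,-0.235,0],"hand":255}
    - {"offset":[-2.8,-0.5,-0.4],"turn":[-0.063,-0.293,0],"hand":255}

```text
time: 15.35
tool_pos: [528.9, -31.3, 88.3]
tcp_rot: [0.801, 0.062, 0.59, -0.087]
ft_force: [13.3, 3.3, -21.9]
width: 15.0
```

Run:
```python
from h import *
import pickle
s=ctrl.state(); print(s["width"],s["ft_force"],s["torque"],s["tool_pos"],s["q"].round(2))
q=s["tcp_rot"]; print(R.from_quat([q[1],q[2],q[3],q[0]]).as_matrix().round(3))
p=ctrl.get_image("scene"); save(p,"scene9.png",(290,110,410,260),4); pickle.dump(p,open("s9.pkl","wb"))
```

```text
15.013902879377016 [ 13.30579327   3.33536946 -21.86127613] [ 0.99205415 -1.27285186  0.53663663] [528.92377268 -31.29254347  88.32229898] [-0.21  0.14 -0.6   0.53 -0.    0.  ]
[[ 0.289  0.211  0.934]
 [-0.066  0.977 -0.201]
 [-0.955 -0.004  0.297]]
```

View pics/scene9.png

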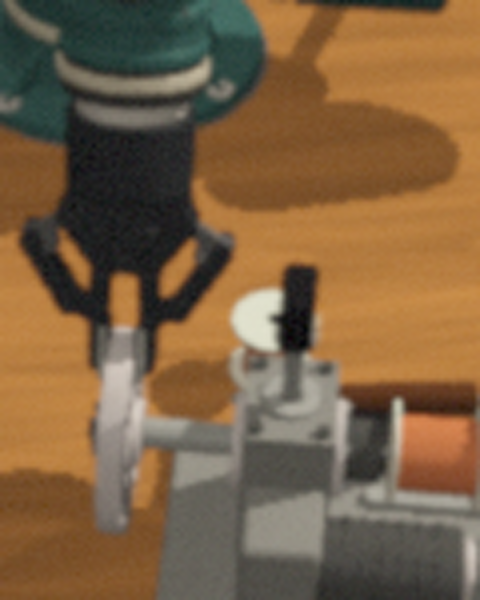

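Run:
```python
from h import *
import pickle
p=ctrl.get_image("scene"); save(p,"scene10.png",(330,140,400,230),8); pickle.dump(p,open("s10.pkl","wb"))
s=ctrl.state(); print(s["time"],s["ft_force"],s["torque"],s["tool_pos"])
for f in("s8","s9","s10"):
    p=pickle.load(open(f+".pkl","rb")); W=world(p); im=p["img"].astype(int)
    m=(im.max(-1)<60)&(np.hypot(W[...,0]-553,W[...,1]-71)<30)&(W[...,2]>130)
    v,u=np.where(m); print(f,m.sum(),"rows",v.min(),v.max(),"cols",u.min(),u.max(),"z",np.percentile(W[m][:,2],[2,50,98]).round(0))
for o in (181,170,160,150,137,125): print(o,project(p,[[553.5,71,o],[553.5,71,o+6],[553.5,71,o+50]]).round(1).tolist())
```

```text
15.45 [ 12.55212199   2.29747481 -18.38830732] [ 0.93740385 -1.43270228  0.77864093] [528.41470164 -31.17711393  88.19563693]
s8 137 rows 172 193 cols 361 368 z [193. 222. 232.]
s9 78 rows 177 197 cols 360 368 z [189. 228. 231.]
s10 76 rows 177 197 cols 360 368 z [188. 228. 231.]
181 [[364.8, 191.2], [365.0, 189.4], [366.3, 175.1]]
170 [[364.5, 194.6], [364.7, 192.8], [365.9, 178.8]]
160 [[364.2, 197.6], [364.4, 195.8], [365.6, 182.0]]
150 [[363.9, 200.6], [364.1, 198.8], [365.3, 185.3]]
137 [[363.6, 204.4], [363.7, 202.7], [365.0, 189.4]]
125 [[363.3, 207.9], [363.4, 206.2], [364.6, 193.1]]
```

View pics/scene10.png

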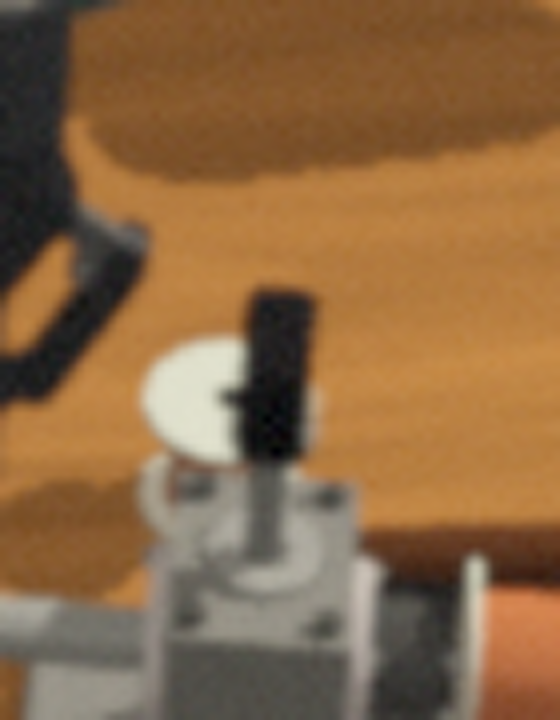

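The pin has dropped about 15 mm (collar row 192 to 197), so it is only partly in. The side load is mostly radial. I continue the turn gently while easing the load.

Request:
jog_arm:
  rows:
    - {"offset":[0.5,0,-1.5],"turn":[0,0,0],"hand":255}
    - {"offset":[0,0,-1.6],"turn":[-0.008,-0.039,0],"hand":255}
    - {"offset":[-0.3,0,-1.8],"turn":[-0.016,-0.078,0],"hand":255}
    - {"offset":[-0.3,0,-1.8],"turn":[-0.016,-0.078,0],"hand":255}

```text
time: 15.95
tool_pos: [529.1, -31.3, 88.0]
tcp_rot: [0.825, 0.058, 0.556, -0.089]
ft_force: [-3.4, 0.4, 13.1]
width: 14.7
```

```bash
cat > look.py <<'E'
from h import *
import pickle,sys
n=sys.argv[1]
p=ctrl.get_image("scene"); save(p,n+".png",(290,110,410,260),4); pickle.dump(p,open(n+".pkl","wb"))
s=ctrl.state(); print(s["time"],s["width"],s["ft_force"].round(1),s["torque"].round(2),s["tool_pos"].round(1),s["q"].round(2))
W=world(p); im=p["img"].astype(int)
m=(im.max(-1)<60); m[:, :350]=0; m[:,380:]=0; m[:160]=0; m[215:]=0
k,lab,st,ce=cv2.connectedComponentsWithStats(m.astype(np.uint8))
for i in range(1,k):
    if st[i,4]>25: print("dark blob x,y,w,h,area",st[i])
E
python3 look.py s11
```

```text
16.0 14.929198295911895 [-5.6  1.1 15.6] [0.05 0.11 0.2 ] [529.2 -31.3  88. ] [-0.21  0.1  -0.69  0.39 -0.    0.  ]
dark blob x,y,w,h,area [360 177   8  21 137]
```

View pics/s11.png

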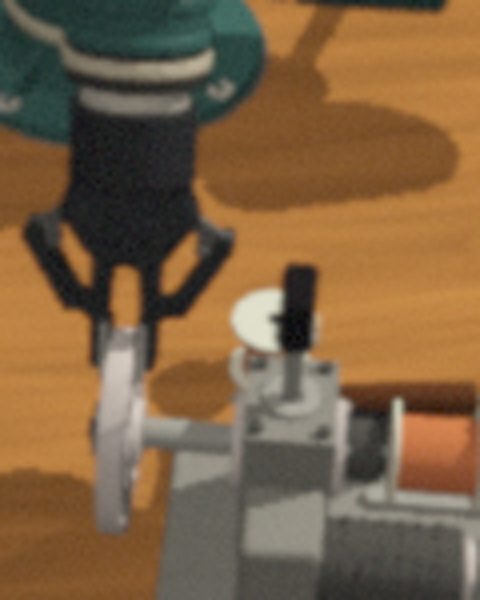

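Run:
```python
from h import *
import pickle
L=[]
for f in("scene6","s8","s10","s11"):
    p=pickle.load(open(f+".pkl","rb")); im=p["img"][190:245,308:345,::-1]
    L.append(cv2.resize(im,None,fx=5,fy=5,interpolation=cv2.INTER_CUBIC))
cv2.imwrite("pics/wheelcmp.png",np.hstack(L))
```

```text
(no output)
```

View pics/wheelcmp.png

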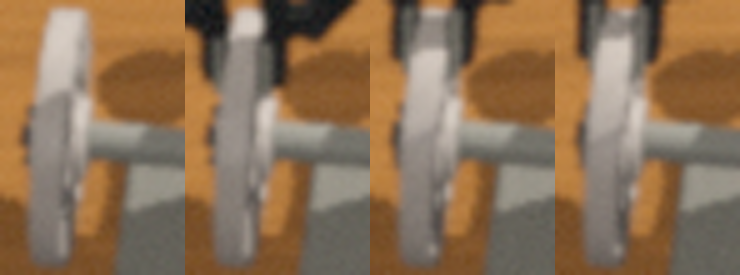

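Request:
jog_arm:
  rows:
    - {"offset":[0,0,1],"turn":[-0.008,-0.039,0],"hand":255}
    - {"offset":[-0.4,0,0.9],"turn":[-0.016,-0.078,0],"hand":255}
    - {"offset":[-0.8,0,0.7],"turn":[-0.025,-0.117,0],"hand":255}
    - {"offset":[-1.2,0.2,0.4],"turn":[-0.033,-0.156,0],"hand":255}
    - {"offset":[-1.2,0.2,0.4],"turn":[-0.033,-0.156,0],"hand":255}

```text
time: 16.62
tool_pos: [527.6, -31.0, 87.5]
tcp_rot: [0.866, 0.051, 0.489, -0.093]
ft_force: [17.7, -2.9, -25.3]
width: 14.9
```

```bash
python3 look.py s12
python3 - <<'E'
from h import *
import pickle
L=[]
for f in("s8","s11","s12"):
    p=pickle.load(open(f+".pkl","rb")); im=p["img"][165:245,308:375,::-1]
    L.append(cv2.resize(im,None,fx=4,fy=4,interpolation=cv2.INTER_CUBIC))
cv2.imwrite("pics/cmp12.png",np.hstack(L)[:, :800])
E
```

```text
16.675 15.131719469699439 [ 15.2  -2.5 -23.8] [ 0.2  -0.    0.47] [527.7 -31.   87.5] [-0.21  0.04 -0.88  0.11 -0.    0.  ]
dark blob x,y,w,h,area [360 177   9  21 139]
```

View pics/cmp12.png

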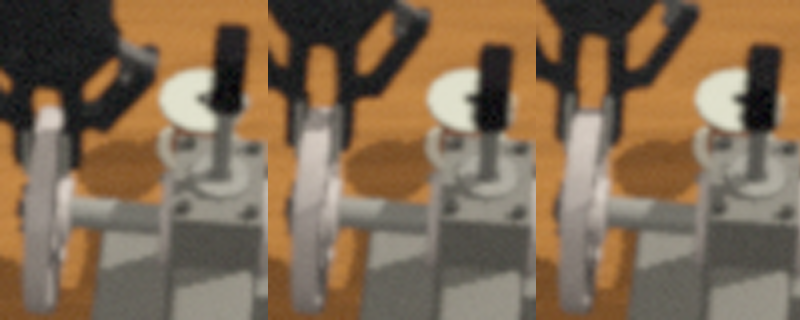

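Comparing absolute heights, the collar now stands about 56 mm above the bush, so the pin had only settled onto the spindle. It had hung about 15 mm higher when released. The spindle still turns freely (tangential resistance about 2 N), so I carry on turning.

Request:
jog_arm:
  rows:
    - {"offset":[-0.2,0,-0.6],"turn":[-0.013,-0.059,0],"hand":255}
    - {"offset":[-0.6,0.1,-0.9],"turn":[-0.025,-0.117,0],"hand":255}
    - {"offset":[-1.0,0.2,-1.3],"turn":[-0.038,-0.176,0],"hand":255}
    - {"offset":[-1.4,0.3,-1.6],"turn":[-0.05,-0.235,0],"hand":255}
    - {"offset":[-1.8,0.4,-2.0],"turn":[-0.063,-0.293,0],"hand":255}
    - {"offset":[-1.8,0.4,-2.0],"turn":[-0.063,-0.293,0],"hand":255}

```text
time: 17.42
tool_pos: [536.3, -33.2, 98.3]
tcp_rot: [0.924, 0.037, 0.366, -0.105]
ft_force: [11.2, -34.8, -26.6]
width: 14.9
```

```bash
python3 look.py s13
```

```text
17.475 15.006703307396117 [ 10.7 -34.9 -27.2] [-3.19  2.61 -3.62] [536.3 -33.1  98.3] [-0.2   0.05 -1.18 -0.47 -0.02  0.01]
dark blob x,y,w,h,area [359 176   9  21 140]
```

```bash
python3 -c "
from h import *
s=ctrl.state(); print(s['q'],s['tool_pos'],s['tcp_rot'],s['time'])"
```

```text
[-0.19915161  0.04864258 -1.17645717 -0.47051387 -0.02404129  0.01011295] [536.28246577 -33.13372114  98.26791003] [ 0.92370772  0.03688574  0.36646579 -0.10538651] 17.475
```

View pics/s13.png

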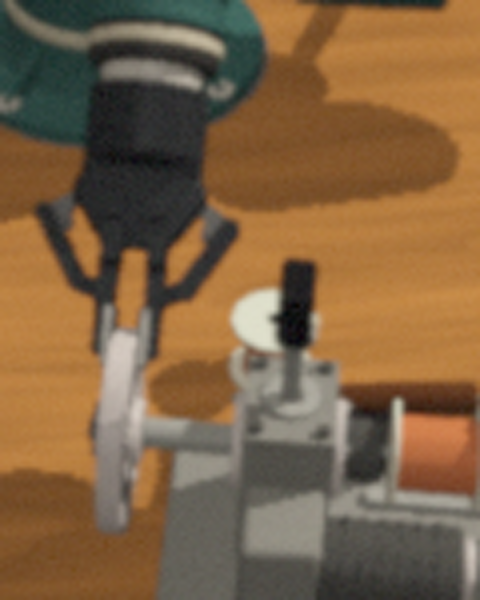

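Joint 3 is at its near-side limit (−1.176 of −1.18). I let go of the rim and swing the open jaws back over it to the far side for the next stroke.

Run:
```python
from h import *
s=ctrl.state(); q=s["tcp_rot"]; cur=R.from_quat([q[1],q[2],q[3],q[0]])
nom=R.from_quat([.075,.703,-.075,.703]); a=np.array([.21,.978,0]);a/=np.linalg.norm(a)
for th in(-.7,-.5,-.3,0,.3,.6):
    tgt=R.from_rotvec(a*th)*nom; P=np.array([531.6+8.9*.978*np.sin(th),-32.8-8.9*.21*np.sin(th),80+8.9*np.cos(th)])
    print(th,(tgt*cur.inv()).as_rotvec().round(3),(P-s["tool_pos"]).round(1))
```

```text
-0.7 [0.035 0.112 0.011] [-10.3   1.5 -11.5]
-0.5 [0.078 0.307 0.01 ] [ -8.9   1.2 -10.5]
-0.3 [0.121 0.502 0.009] [-7.3  0.9 -9.8]
0 [0.185 0.795 0.007] [-4.7  0.3 -9.4]
0.3 [0.249 1.088 0.005] [-2.1 -0.2 -9.8]
0.6 [0.313 1.381 0.002] [  0.2  -0.7 -10.9]
```

Request:
jog_arm:
  rows:
    - {"offset":[0,0,0],"turn":[0.01,0.04,0],"hand":0}
    - {"offset":[0,0,0],"turn":[0.01,0.04,0],"hand":0}
    - {"offset":[0,0,0],"turn":[0.01,0.04,0],"hand":0}
    - {"offset":[-2,0.3,-2],"turn":[0.035,0.112,0.01],"hand":0}
    - {"offset":[-5,0.6,-6],"turn":[0.078,0.307,0.01],"hand":0}
    - {"offset":[-7,0.9,-9.8],"turn":[0.121,0.502,0.009],"hand":0}
    - {"offset":[-6,0.6,-9.5],"turn":[0.15,0.65,0.008],"hand":0}
    - {"offset":[-4.7,0.3,-9.4],"turn":[0.185,0.795,0.007],"hand":0}
    - {"offset":[-3.4,0,-9.6],"turn":[0.217,0.94,0.006],"hand":0}
    - {"offset":[-2.1,-0.2,-9.8],"turn":[0.249,1.088,0.005],"hand":0}
    - {"offset":[-1,-0.4,-10.3],"turn":[0.281,1.234,0.004],"hand":0}
    - {"offset":[0.2,-0.7,-10.9],"turn":[0.313,1.381,0.002],"hand":0}
    - {"offset":[0.2,-0.7,-10.9],"turn":[0.313,1.381,0.002],"hand":0}
    - {"offset":[0.2,-0.7,-10.9],"turn":[0.313,1.381,0.002],"hand":0}

```text
time: 19.23
tool_pos: [536.7, -33.7, 86.8]
tcp_rot: [0.465, 0.093, 0.879, -0.05]
ft_force: [-0.5, -0.5, 0.4]
width: 85.6
```

```bash
python3 look.py s14
```

```text
19.275 85.62405643882168 [-0.1  0.3  0.5] [-0.12 -0.42 -0.05] [536.5 -33.7  88.3] [-0.21  0.82  0.43  1.78 -0.   -0.  ]
dark blob x,y,w,h,area [359 176   9  21 140]
```

View pics/s14.png

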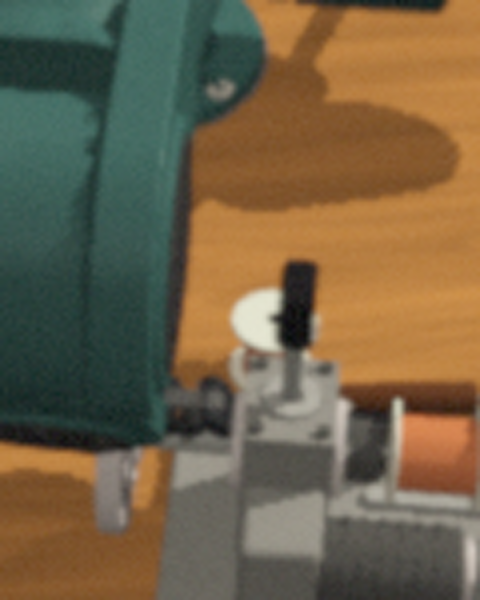

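Request:
jog_arm:
  rows:
    - {"offset":[0,0,-0.8],"turn":[0,0,0],"hand":150}
    - {"offset":[0,0,-0.8],"turn":[0,0,0],"hand":230}
    - {"offset":[0,0,-0.8],"turn":[0,0,0],"hand":255}
    - {"offset":[0,0,-0.8],"turn":[0,0,0],"hand":255}
    - {"offset":[0,0,-0.8],"turn":[0,0,0],"hand":255}
    - {"offset":[0,0,-0.8],"turn":[0,0,0],"hand":255}

```text
time: 20.02
tool_pos: [537.0, -32.5, 88.1]
tcp_rot: [0.467, 0.094, 0.878, -0.049]
ft_force: [5.4, 9.2, 8.7]
width: 14.6
```

```bash
python3 look.py s15;  python3 -c "
from h import *
s=ctrl.state(); print(s['tcp_rot'])"
```

```text
20.075 14.946897056392013 [4.7 9.3 8.1] [ 1.46 -0.22 -0.71] [537.  -32.5  88.1] [-0.21  0.82  0.43  1.78  0.   -0.  ]
dark blob x,y,w,h,area [359 176   9  21 139]
[ 0.46671454  0.0939678   0.87802427 -0.04920336]
```

Request:
jog_arm:
  rows:
    - {"offset":[-0.5,0.6,0.2],"turn":[-0.013,-0.059,0],"hand":255}
    - {"offset":[-0.9,0.7,0.4],"turn":[-0.025,-0.117,0],"hand":255}
    - {"offset":[-1.4,0.8,0.7],"turn":[-0.038,-0.176,0],"hand":255}
    - {"offset":[-1.9,0.9,0.9],"turn":[-0.05,-0.235,0],"hand":255}
    - {"offset":[-2.3,1,1.1],"turn":[-0.063,-0.293,0],"hand":255}

```text
time: 20.7
tool_pos: [534.5, -32.0, 88.9]
tcp_rot: [0.593, 0.085, 0.798, -0.063]
ft_force: [-0.5, -4.9, -7.2]
width: 14.9
```

```bash
python3 look.py s16;  python3 -c "
from h import *
s=ctrl.state(); print(s['tcp_rot'])"
```

```text
20.75 14.757888451014976 [  0.8  -6.4 -24.9] [-1.58 -2.47  0.67] [534.  -31.9  89.2] [-0.21  0.56  0.07  1.37 -0.   -0.  ]
dark blob x,y,w,h,area [360 177   9  21 139]
[ 0.59450954  0.08461235  0.79713268 -0.06307652]
```

Request:
jog_arm:
  rows:
    - {"offset":[-0.5,0.1,-0.4],"turn":[-0.013,-0.059,0],"hand":255}
    - {"offset":[-1.0,0.2,-0.4],"turn":[-0.025,-0.117,0],"hand":255}
    - {"offset":[-1.5,0.3,-0.3],"turn":[-0.038,-0.176,0],"hand":255}
    - {"offset":[-2.0,0.4,-0.3],"turn":[-0.05,-0.235,0],"hand":255}
    - {"offset":[-2.6,0.5,-0.3],"turn":[-0.063,-0.293,0],"hand":255}

```text
time: 21.38
tool_pos: [531.7, -31.5, 89.3]
tcp_rot: [0.708, 0.074, 0.698, -0.075]
ft_force: [2.3, -2.3, -4.5]
width: 14.8
```

```bash
python3 look.py s17;  python3 -c "
from h import *
s=ctrl.state(); print(s['tcp_rot'])"
```

```text
21.425 14.923227228556565 [ 10.1  -4.  -17.7] [-0.76 -2.39  0.32] [531.1 -31.4  89.3] [-0.21  0.32 -0.28  0.95 -0.   -0.  ]
dark blob x,y,w,h,area [359 188   9  21 134]
[ 0.70880712  0.07370868  0.69748565 -0.07532104]
```

The pin's dark blob dropped from row 177 to 188. I take another look to see where it settled.

```bash
python3 look.py s18
```

```text
21.475 14.79736781993033 [ 5.8 -2.4 -7.8] [-0.48 -1.42  0.29] [531.4 -31.4  89.3] [-0.21  0.33 -0.27  0.96 -0.   -0.  ]
dark blob x,y,w,h,area [359 188   9  21 135]
```

View pics/s18.png

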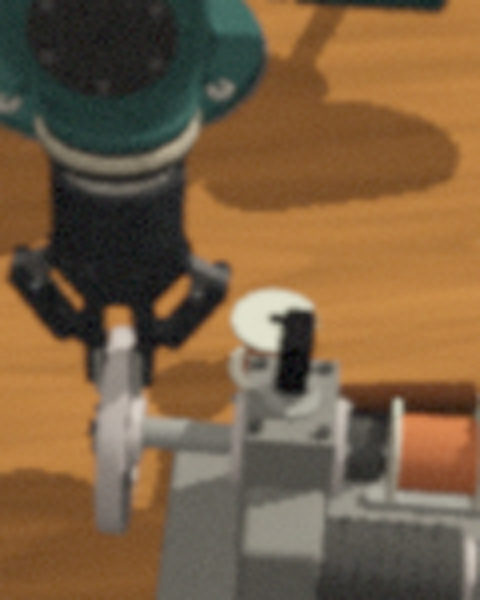

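The pin has dropped and the wheel is locked (grip top now at about pic 295,310). I release the rim, rise and move above the pin with shut fingers.

Request:
jog_arm:
  rows:
    - {"offset":[0,0,0],"turn":[0,0,0],"hand":100}
    - {"offset":[0,0,0],"turn":[0,0,0],"hand":0}
    - {"offset":[0,0,0],"turn":[0,0,0],"hand":0}
    - {"offset":[0,0,0],"turn":[0,-0.02,0],"hand":0}
    - {"offset":[0,0,30],"turn":[0,0.02,0],"hand":0}
    - {"offset":[0,0,75],"turn":[0,0.02,0],"hand":0}
    - {"offset":[0,0,115],"turn":[0,0.02,0],"hand":0}
    - {"offset":[5,30,120],"turn":[0,0.02,0],"hand":100}
    - {"offset":[16,80,120],"turn":[0,0.02,0],"hand":255}
    - {"offset":[22,104,120],"turn":[0,0.02,0],"hand":255}
    - {"offset":[22,104,120],"turn":[0,0.02,0],"hand":255}
    - {"offset":[22,104,120],"turn":[0,0.02,0],"hand":255}

```text
time: 22.98
tool_pos: [553.1, 72.0, 209.2]
tcp_rot: [0.701, 0.073, 0.705, -0.076]
ft_force: [0.7, -0.4, -0.3]
width: 0.2
```

```bash
python3 look.py s19; python3 -c "
from h import *
s=ctrl.state(); print(s['tcp_rot'])
import pickle
p=pickle.load(open('s19.pkl','rb')); save(p,'s19b.png',(330,130,400,230),8)
print(project(p,[s['tool_pos']+[0,0,30]]))
for o in (145,141,137,133,129,125): print(o,project(p,[[553.5,71,o],[553.5,71,o+50]]).round(1).tolist())
"
```

```text
23.025 0.15136303605573073 [-0.3 -0.1  0.3] [-0.01 -0.04  0.02] [553.2  71.8 209.3] [-0.02  0.32  0.06  1.32 -0.    0.2 ]
dark blob x,y,w,h,area [361 160  14  12  63]
dark blob x,y,w,h,area [359 188  10  21 140]
[ 0.70089446  0.07337943  0.70537692 -0.07619586]
[[366.82108972 172.23727285]]
145 [[363.8, 202.1], [365.2, 186.8]]
141 [[363.7, 203.3], [365.1, 188.1]]
137 [[363.6, 204.4], [365.0, 189.4]]
133 [[363.5, 205.6], [364.8, 190.6]]
129 [[363.4, 206.7], [364.7, 191.9]]
125 [[363.3, 207.9], [364.6, 193.1]]
```

View pics/s19b.png

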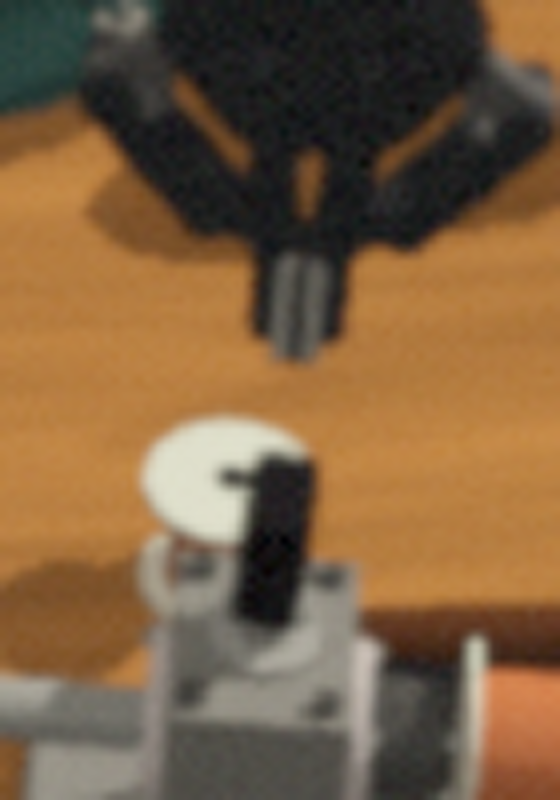

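The pin stands dropped in the bush (grip top at pic 283,463), and the shut fingers are nearly in line above it. I descend towards the grip top.

Request:
jog_arm:
  rows:
    - {"offset":[0,-0.8,-12],"turn":[0,0,0],"hand":255}
    - {"offset":[0,-0.8,-24],"turn":[0,0,0],"hand":255}
    - {"offset":[0,-0.8,-33],"turn":[0,0,0],"hand":255}
    - {"offset":[0,-0.8,-38],"turn":[0,0,0],"hand":255}
    - {"offset":[0,-0.8,-40],"turn":[0,0,0],"hand":255}
    - {"offset":[0,-0.8,-40],"turn":[0,0,0],"hand":255}

```text
time: 23.78
tool_pos: [553.2, 71.0, 169.4]
tcp_rot: [0.701, 0.073, 0.705, -0.076]
ft_force: [-0.3, -0.0, -0.6]
width: -0.1
```

Request:
jog_arm:
  rows:
    - {"offset":[0,0,-2],"turn":[0,0,0],"hand":255}
    - {"offset":[0,0,-4],"turn":[0,0,0],"hand":255}
    - {"offset":[0,0,-6],"turn":[0,0,0],"hand":255}
    - {"offset":[0,0,-6],"turn":[0,0,0],"hand":255}

```text
time: 24.28
tool_pos: [553.2, 71.0, 163.2]
tcp_rot: [0.701, 0.073, 0.705, -0.076]
ft_force: [-0.1, 0.3, -0.5]
width: 0.4
```

```bash
python3 look.py s20; python3 -c "
from h import *
import pickle
p=pickle.load(open('s20.pkl','rb')); save(p,'s20b.png',(330,130,400,230),8)
"
```

```text
24.325 0.040968430670758685 [-0.2 -0.2 -0.6] [ 0.01 -0.02  0.05] [553.2  71.  163.3] [-0.02  0.34 -0.04  1.2  -0.    0.2 ]
dark blob x,y,w,h,area [350 160  30  27 425]
dark blob x,y,w,h,area [359 190  10  19 120]
```

View pics/s20b.png

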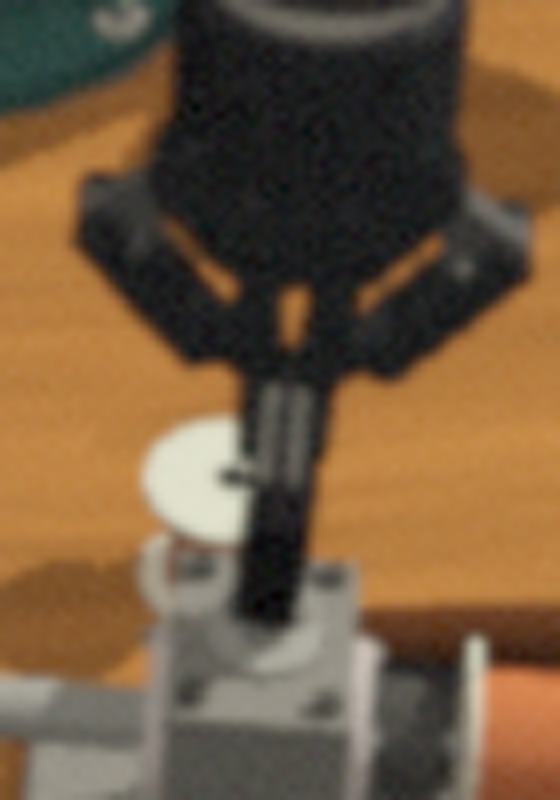

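The fingertips are just above the grip top (pic 285,480). I push down in small steps.

Request:
jog_arm:
  rows:
    - {"offset":[0,0,-2],"turn":[0,0,0],"hand":255}
    - {"offset":[0,0,-4],"turn":[0,0,0],"hand":255}
    - {"offset":[0,0,-5],"turn":[0,0,0],"hand":255}
    - {"offset":[0,0,-5],"turn":[0,0,0],"hand":255}

```text
time: 24.82
tool_pos: [553.2, 71.0, 158.3]
tcp_rot: [0.701, 0.073, 0.705, -0.076]
ft_force: [-0.7, -0.2, 0.3]
width: 0.2
```

Request:
jog_arm:
  rows:
    - {"offset":[0,0,-1.5],"turn":[0,0,0],"hand":255}
    - {"offset":[0,0,-3],"turn":[0,0,0],"hand":255}
    - {"offset":[0,0,-3],"turn":[0,0,0],"hand":255}

```text
time: 25.2
tool_pos: [553.1, 71.0, 155.1]
tcp_rot: [0.701, 0.073, 0.705, -0.076]
ft_force: [-0.9, -0.0, 0.5]
width: -0.2
```

Request:
jog_arm:
  rows:
    - {"offset":[0,0,-1.5],"turn":[0,0,0],"hand":255}
    - {"offset":[0,0,-3],"turn":[0,0,0],"hand":255}
    - {"offset":[0,0,-3],"turn":[0,0,0],"hand":255}

```text
time: 25.58
tool_pos: [553.4, 71.0, 152.4]
tcp_rot: [0.701, 0.073, 0.705, -0.076]
ft_force: [-0.2, 0.4, 4.8]
width: 0.0
```

```bash
python3 look.py s21; python3 -c "
from h import *
import pickle
p=pickle.load(open('s21.pkl','rb')); save(p,'s21b.png',(330,130,400,230),8)
"
```

```text
25.625 -0.10437737331103769 [-0.2  0.1  4.9] [-0.03 -0.06  0.  ] [553.4  71.  152.4] [-0.02  0.34 -0.07  1.17 -0.    0.2 ]
dark blob x,y,w,h,area [350 160  30  32 528]
dark blob x,y,w,h,area [359 194   9  15 101]
```

View pics/s21b.png

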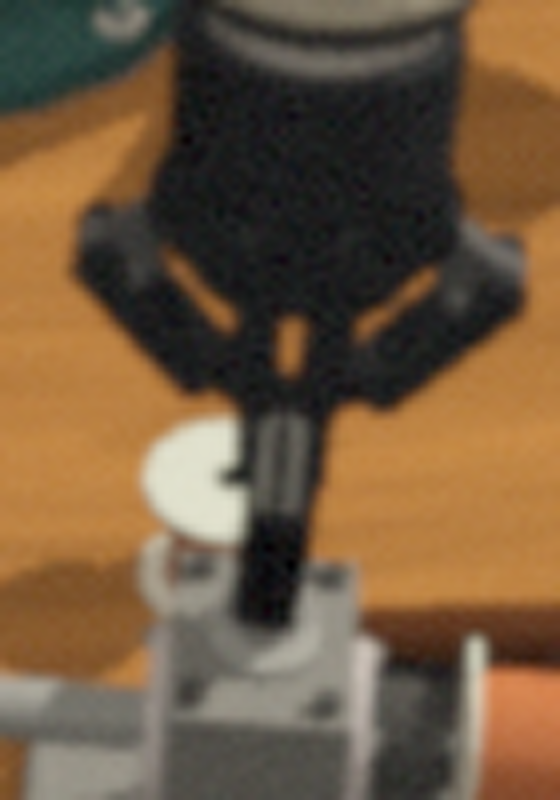

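Contact at TCP ≈ 152.5 with 5 N. I keep pushing.

Request:
jog_arm:
  rows:
    - {"offset":[0,0,-1.5],"turn":[0,0,0],"hand":255}
    - {"offset":[0,0,-3],"turn":[0,0,0],"hand":255}
    - {"offset":[0,0,-3],"turn":[0,0,0],"hand":255}

```text
time: 26.0
tool_pos: [553.6, 70.9, 149.6]
tcp_rot: [0.701, 0.073, 0.705, -0.076]
ft_force: [0.4, -0.2, 4.8]
width: -0.2
```

Request:
jog_arm:
  rows:
    - {"offset":[0.2,0,-1.5],"turn":[0,0,0],"hand":255}
    - {"offset":[0.2,0,-3],"turn":[0,0,0],"hand":255}
    - {"offset":[0.2,0,-3],"turn":[0,0,0],"hand":255}

```text
time: 26.38
tool_pos: [554.1, 70.7, 146.9]
tcp_rot: [0.702, 0.073, 0.705, -0.076]
ft_force: [1.0, 0.0, 4.6]
width: -0.2
```

```bash
python3 look.py s22; python3 -c "
from h import *
import pickle
p=pickle.load(open('s22.pkl','rb')); save(p,'s22b.png',(330,130,400,230),8)
"
```

```text
26.425 0.04505704670823368 [-0.6 -0.2  4.2] [-0.2  -0.01  0.02] [554.   70.8 146.7] [-0.02  0.35 -0.08  1.15 -0.    0.2 ]
dark blob x,y,w,h,area [350 160  30  34 589]
dark blob x,y,w,h,area [360 195   9  16 102]
```

View pics/s22b.png

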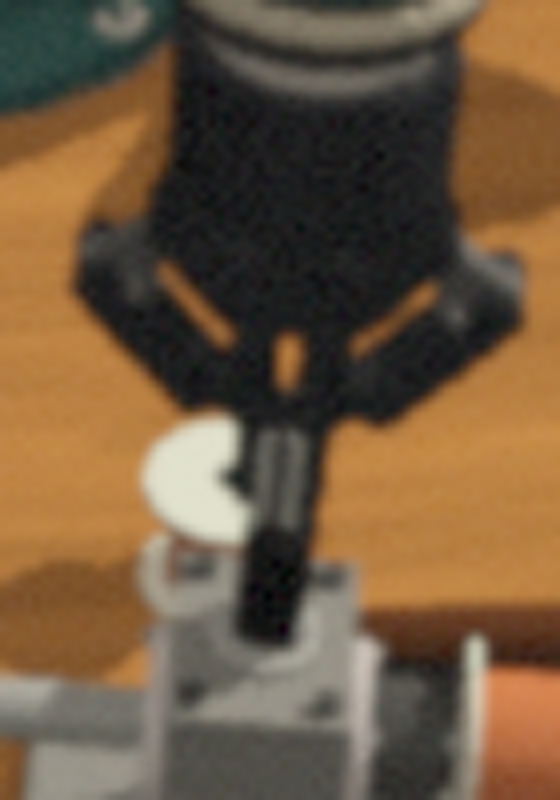

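The pin follows down (grip bottom from pic y 625 to 642). I continue.

Request:
jog_arm:
  rows:
    - {"offset":[0,0,-1.5],"turn":[0,0,0],"hand":255}
    - {"offset":[0,0,-3],"turn":[0,0,0],"hand":255}
    - {"offset":[0,0,-3],"turn":[0,0,0],"hand":255}

```text
time: 26.8
tool_pos: [554.7, 70.4, 145.2]
tcp_rot: [0.702, 0.073, 0.704, -0.077]
ft_force: [-3.6, -3.6, 20.9]
width: 0.1
```

Request:
jog_arm:
  rows:
    - {"offset":[0,0,-1],"turn":[0,0,0],"hand":255}
    - {"offset":[0,0,-2],"turn":[0,0,0],"hand":255}
    - {"offset":[0,0,-2],"turn":[0,0,0],"hand":255}

```text
time: 27.18
tool_pos: [555.1, 70.1, 145.1]
tcp_rot: [0.703, 0.073, 0.703, -0.077]
ft_force: [-8.0, -2.4, 28.6]
width: -0.1
```

```bash
python3 look.py s23; python3 -c "
from h import *
import pickle
p=pickle.load(open('s23.pkl','rb')); save(p,'s23b.png',(345,170,385,225),14)
"
```

```text
27.225 0.17926842301283966 [-7.4 -1.3 28.4] [-0.49  1.54  0.03] [555.1  70.2 145.1] [-0.02  0.34 -0.08  1.14 -0.01  0.2 ]
dark blob x,y,w,h,area [350 160  30  35 602]
dark blob x,y,w,h,area [359 196  10  15 101]
```

View pics/s23b.png

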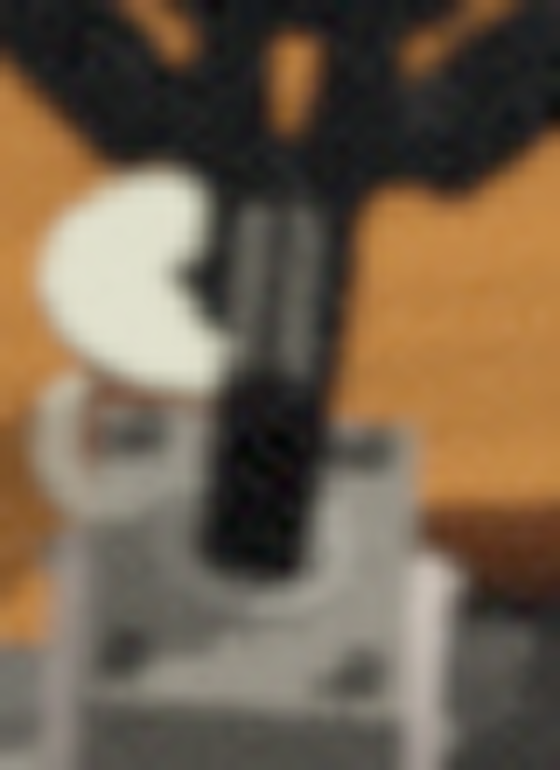

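The pin stopped at TCP 145.1 against 28 N, which is where the collar should meet the bush. I back off and check.

Request:
jog_arm:
  rows:
    - {"offset":[0,0,2],"turn":[0,0,0],"hand":255}
    - {"offset":[0,0,20],"turn":[0,0,0],"hand":255}
    - {"offset":[0,0,60],"turn":[0,0,0],"hand":255}
    - {"offset":[-30,-20,110],"turn":[0,0,0],"hand":255}
    - {"offset":[-60,-70,120],"turn":[0,0,0],"hand":255}
    - {"offset":[-90,-130,120],"turn":[0,0,0],"hand":255}
    - {"offset":[-110,-190,120],"turn":[0,0,0],"hand":255}
    - {"offset":[-120,-240,120],"turn":[0,0,0],"hand":255}
    - {"offset":[-120,-240,120],"turn":[0,0,0],"hand":255}
    - {"offset":[-120,-240,120],"turn":[0,0,0],"hand":255}

```text
time: 28.48
tool_pos: [434.9, -169.7, 264.8]
tcp_rot: [0.703, 0.073, 0.703, -0.077]
ft_force: [1.1, 0.3, -0.5]
width: 0.1
```

```bash
cat > chk.py <<'E'
from h import *
import pickle,sys
tag=sys.argv[1]
ps=ctrl.get_image("scene"); pt=ctrl.get_image("top")
pickle.dump((ps,pt),open(tag+".pkl","wb"))
save(ps,tag+"_s.png",(335,170,395,225),10); save(pt,tag+"_t.png",(240,160,335,240),8)
for n,p in(("scene",ps),("top",pt)):
    W=world(p); im=p["img"].astype(int)
    bush=(abs(W[...,2]-123)<8)&(np.hypot(W[...,0]-553.5,W[...,1]-71)<40)
    m=(im.max(-1)<60)&(np.hypot(W[...,0]-553,W[...,1]-71)<32)&(W[...,2]>126)&(W[...,2]<260)
    X=W[m]; print(n,"bush z med",np.nanmedian(W[bush][:,2]).round(1),"grip n",m.sum(),"z pct",np.percentile(X[:,2],[5,50,80,90,95,98]).round(1))
    t=X[X[:,2]>np.percentile(X[:,2],60)]; print("  top centre",np.median(t,0).round(1))
E
python3 chk.py c1
```

```text
scene bush z med 120.8 grip n 139 z pct [139.2 165.7 174.2 175.4 176.1 176.8]
  top centre [559.9  68.2 174.2]
top bush z med 121.2 grip n 74 z pct [168.8 175.1 176.4 176.7 178.3 178.9]
  top centre [553.2  72.2 176.4]
```

View pics/c1_s.png

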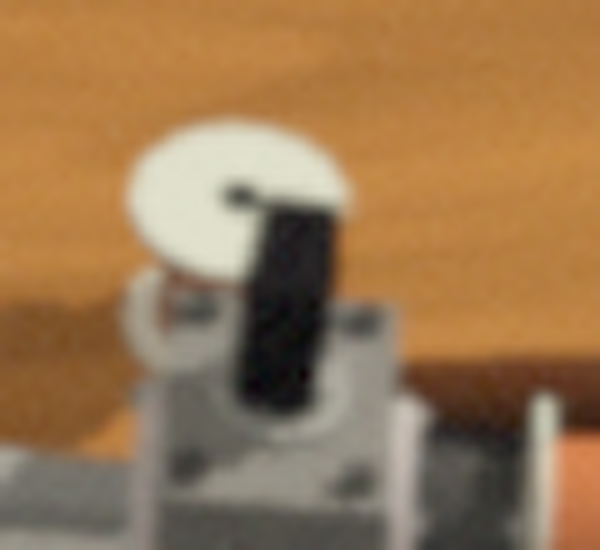

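View pics/c1_t.png

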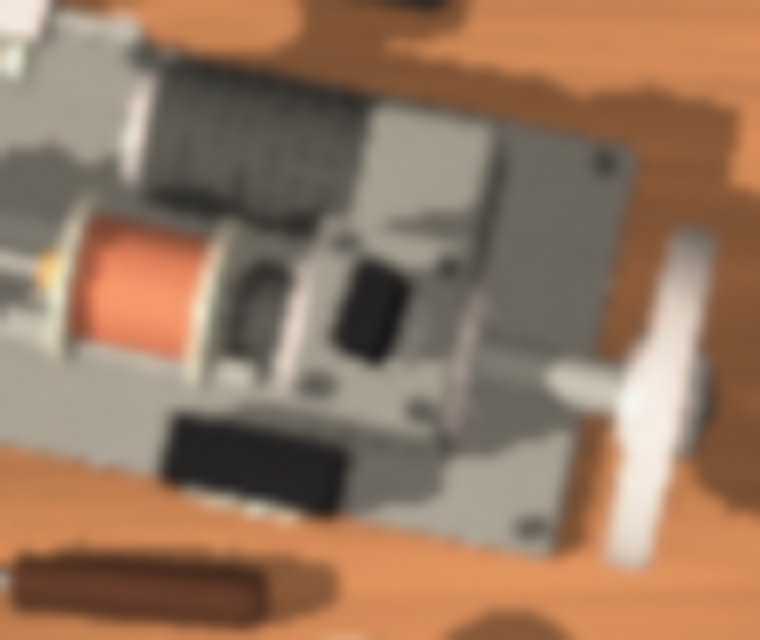

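Run:
```python
from h import *
import pickle
ps,pt=pickle.load(open("c1.pkl","rb")); s0=pickle.load(open("scene0.pkl","rb"))
d=np.abs(ps["img"].astype(int)-s0["img"]).max(-1)
im=np.hstack([ps["img"][150:300,140:480,::-1]]); g=cv2.cvtColor((np.clip(d*3,0,255)).astype(np.uint8)[150:300,140:480],cv2.COLOR_GRAY2BGR)
cv2.imwrite("pics/diff.png",cv2.resize(np.vstack([im,g]),None,fx=1.9,fy=1.9))
```

```text
(no output)
```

View pics/diff.png

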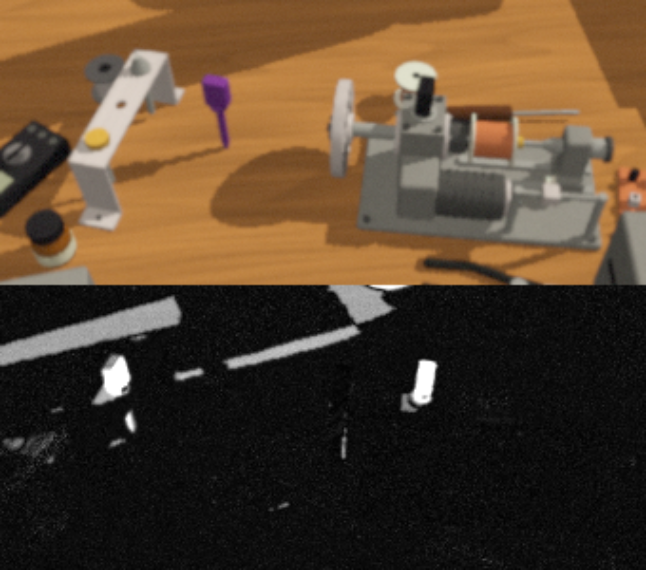

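The only changes are the pin (gone from the rack, now in the headstock), the wheel's turn and shadows. The arbors, the purple look-alike and everything else are where they were. I hand in.

```bash
python3 -c "
from h import *
print(ctrl.job_done(), ctrl.state()['time'])"
```

```text
the job is handed in; nothing more can be done
the job is handed in; nothing more can be done
```

The winder is locked: the black-gripped pin went from the rack into the bush, two strokes of the handwheel brought it over the cross-hole, it dropped, and I pushed it home. I handed the job in at about 29 s, with the gripper well clear of everything.

**Last checks**
- **Seating:** The push stopped hard at 21 to 29 N, more than the 8 to 15 N it should need. After I backed off, both cameras put the grip top at z ≈ 175–176 mm, where 175 mm means the collar is on the bush. Those readings are good to only a millimetre or two, so a gap of that size would not show.
- **Everything else:** Comparing pictures from before and after shows only the pin, the wheel's turn and shadows changed. The arbors, the purple look-alike and the other things in the compared view are where they were.

**What failed or disagreed**
- **Fingertips:** They sit about 30 mm behind the reported TCP, so the first pinch on the rim closed on nothing. I went lower and pinched again.
- **Pin height:** The pin hung about 15 mm high when I released it and settled onto the spindle only during the first stroke.
- **Joint limit:** In the first stroke, joint 3 came within 0.004 rad of its limit (−1.176 of −1.18) in the last reading. I let go there and started the second stroke from the far side.
- **Cameras:** The two disagreed by about 2 to 4 mm in the plane.
- **Not tested:** I did not try the wheel again after the final push to confirm it is locked.

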